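# Fetch the dapping block from behind the tins

## Task

Clear the three tins off the storage board and stand them all on the cork mat, then fetch the brass block from behind them and set it upright in the middle of the black rubber pad, square with the pad's edges. Only then put each tin back upright in the middle of the spot of its own colour. Knock no tin or block over, leave the file alone, and let go of everything at the end.

Things in the scene. Friction and masses are not known exactly. Their poses are not given: they have to be found in the camera images.
- tin_red: Round metal tin of polishing compound, closed, loose, about 0.22 kg: bare metal with a red band and a red lid, diameter 52 mm, height 100 mm, straight-sided from top to bottom. Origin: centre of its underside; z up. At the start it stands upright on the spot of its own colour.
- tin_blue: Round metal tin of polishing compound, closed, loose, about 0.22 kg: bare metal with a blue band and a blue lid, diameter 52 mm, height 100 mm, straight-sided from top to bottom. Origin: centre of its underside; z up. At the start it stands upright on the spot of its own colour.
- tin_yellow: Round metal tin of polishing compound, closed, loose, about 0.22 kg: bare metal with a yellow band and a yellow lid, diameter 52 mm, height 100 mm, straight-sided from top to bottom. Origin: centre of its underside; z up. At the start it stands upright on the spot of its own colour.
- spot_red: Flat round red disc, diameter 60 mm, 2 mm thick, fixed on a dark wooden storage board (150 x 190 mm, 12 mm thick, fixed, turned up to 0.4 rad): place of the red tin. Origin: centre of its underside, 12 mm above the bench; a tin on it stands 14 mm above the bench. The spots lie 58 mm from the block: one in front (robot side), one left, one right; which colour is where changes.
- spot_blue: Flat round blue disc, diameter 60 mm, 2 mm thick, fixed on a dark wooden storage board (150 x 190 mm, 12 mm thick, fixed, turned up to 0.4 rad): place of the blue tin. Origin: centre of its underside, 12 mm above the bench; a tin on it stands 14 mm above the bench. The spots lie 58 mm from the block: one in front (robot side), one left, one right; which colour is where changes.
- spot_yellow: Flat round yellow disc, diameter 60 mm, 2 mm thick, fixed on a dark wooden storage board (150 x 190 mm, 12 mm thick, fixed, turned up to 0.4 rad): place of the yellow tin. Origin: centre of its underside, 12 mm above the bench; a tin on it stands 14 mm above the bench. The spots lie 58 mm from the block: one in front (robot side), one left, one right; which colour is where changes.
- block: Brass dapping (doming) block, loose, about 0.5 kg: 44 x 44 mm square, 36 mm high, with round dark hollows in its top and sides. Origin: centre of its underside; z up, x and y square to its sides. At the start it lies on the bare storage board (underside 12 mm above the bench) between the three tins, which stand about 10 mm from its sides.
- mat: Thin rectangular cork mat, fixed on the bench to one side of the board: 270 mm along its x, 130 mm along its y, 4 mm thick. Origin: centre of its underside, on the bench, so a tin on it stands 4 mm above the bench.
- anvil_pad: Square black rubber pad, fixed on the bench on the other side of the board: 85 x 85 mm, 8 mm thick. Origin: centre of its underside, on the bench, so the block on it stands 8 mm above the bench; x and y square to its sides.
- file: Bystander, not to be disturbed: a hand file lying loose on the bench just beyond the board, about across the robot's view (along world y). Along its own x: round wooden handle, 22 mm thick, from -100 mm to 0, flat dark steel blade, 18 mm wide, from 0 to 190 mm. Origin on the bench, under where handle and blade meet.

How it is judged:
On the way, in this order (a step that is already met when the one before it is completed fails the run):
1. all three tins stand upright on the cork mat at the same time (x of tin_red in the frame of mat between -0.13 and 0.13 m and y of tin_red in the frame of mat between -0.06 and 0.06 m and z of tin_red in the frame of mat between -0.002 and 0.012 m and angle between each of tin_red, tin_blue, tin_yellow's own z axis and vertical below 0.1 rad and linear speed of each of tin_red, tin_blue, tin_yellow below 0.03 m/s and angular speed of each of tin_red, tin_blue, tin_yellow below 0.3 rad/s and x of tin_blue in the frame of mat between -0.13 and 0.13 m and y of tin_blue in the frame of mat between -0.06 and 0.06 m and z of tin_blue in the frame of mat between -0.002 and 0.012 m and x of tin_yellow in the frame of mat between -0.13 and 0.13 m and y of tin_yellow in the frame of mat between -0.06 and 0.06 m and z of tin_yellow in the frame of mat between -0.002 and 0.012 m), for 0.2 s.
2. the brass block rests in the middle of the rubber pad, square with it, while the three tins still stand on the mat (all of step 1 and horizontal distance between block and anvil_pad below 0.013 m and angle between block's own z axis and vertical below 0.1 rad and z of block in the frame of anvil_pad between 0.004 and 0.014 m and (angle between the x axis of block and the x axis of anvil_pad, either way round below 0.25 rad or angle between the x axis of block and the y axis of anvil_pad, either way round below 0.25 rad) and linear speed of block below 0.03 m/s and angular speed of block below 0.3 rad/s), for 0.2 s.
At the end, for the whole second after the job is handed in: The brass block stands upright on the rubber pad, its centre within 13 mm of the pad's centre and its sides within 0.25 rad of the pad's; each tin stands upright on the spot of its own colour, centres within 12 mm; all released and at rest (horizontal distance between block and anvil_pad below 0.013 m and angle between each of block, tin_red, tin_blue, tin_yellow's own z axis and vertical below 0.1 rad and z of block in the frame of anvil_pad between 0.004 and 0.014 m and (angle between the x axis of block and the x axis of anvil_pad, either way round below 0.25 rad or angle between the x axis of block and the y axis of anvil_pad, either way round below 0.25 rad) and linear speed of each of block, tin_red, tin_blue, tin_yellow below 0.03 m/s and angular speed of each of block, tin_red, tin_blue, tin_yellow below 0.3 rad/s and horizontal distance between tin_red and spot_red below 0.012 m and z of tin_red in the frame of spot_red between -0.003 and 0.008 m and horizontal distance between tin_blue and spot_blue below 0.012 m and z of tin_blue in the frame of spot_blue between -0.003 and 0.008 m and horizontal distance between tin_yellow and spot_yellow below 0.012 m and z of tin_yellow in the frame of spot_yellow between -0.003 and 0.008 m); the robot touches nothing.
It fails at once if the red tin is tipped over (angle between tin_red's own z axis and vertical above 0.7 rad).
It fails at once if the blue tin is tipped over (angle between tin_blue's own z axis and vertical above 0.7 rad).
It fails at once if the yellow tin is tipped over (angle between tin_yellow's own z axis and vertical above 0.7 rad).
It fails at once if the brass block is tipped over (angle between block's own z axis and vertical above 0.7 rad).
It fails at once if the file is moved more than 30 mm (distance of file from where it was at the start of the episode above 0.03 m).
It also fails if it takes over 147 s, if anything falls off the work surface, if the arm or the gripper's body presses on something with over 40 N, if the wrist force passes 120 N, or if a joint passes its speed limit or range.

## Robot

A 7-joint arm with a two-finger parallel gripper is mounted at the origin on the work surface. World frame = base frame: x ahead of the robot, y to its left, z up, the work surface at z = 0. Lengths are in m, angles in rad, forces in N, time in s.
With the tool pointing down it reaches from about 0.4 to 0.925 m from the base axis. Payload 5.6 kg.
Tool frame: the origin (TCP) lies at the very end of the fingers, on their centre line; the grasp point (between the pads) lies 19 mm behind it; z points along the fingers, x is the direction in which the jaws open and shut, and the axes are right-handed (so a half turn about z gives the same grasp; the last joint's range is limited). The gripper opens to 85 mm and grips with 20 to 120 N. Pads are 22 mm wide; open, the fingers measure 114 mm over their backs; the gripper's body (76 mm by 85 mm) begins 54 mm behind the grasp point. The pads swing forward as they close: fully open they stand 13 mm farther back than shut.
Start: joints at [1.304, 0.468, -0.012, 1.603, 0.006, 1.071, -0.056], TCP at [0.144, -0.634, 0.196] pointing down, gripper open.
Joint ranges: [-2.53, 2.53], [-0.31, 2.02], [-1.57, 1.55], [0.28, 2.44], [-1.29, 4.43], [0.15, 1.84], [-2.92, 2.92]. Speed limits (rad/s): [2.57, 2.57, 3.14, 3.14, 3.14, 3.14, 3.14].

## Interface

Orientations are given as a unit quaternion [x, y, z, w].
In Python, from workcell import sense, grab_frame, job_done gives the robot as it stands. The module is installed in compiled form; this text tells all that it offers.
- The arm moves only by the shell command python3 -m creep 'ROWS' [FORCE]. ROWS is JSON, a list of rows, each a list of 7 numbers: the shift along the tool's x, y, z in units of 30 cm (1.0 is 30 cm), then the turn, a rotation vector about the tool's x, y, z in units of 60 degrees (1.0 is 60 degrees), then the finger opening in mm, from 0 to 85.4. A call has 1 to 12 rows; each row is the pose to reach, as a shift and turn from the pose commanded when the call began, along the tool's axes at that moment; what a row does not reach only later rows make up. A row lasts 1/12 s, in which the tool goes at most 41.7 mm and 7.16 degrees, less where a joint would pass 70% of its speed; a pose out of reach is approached as far as the arm can. A call with a number of a shift or a turn outside -1 to 1 is refused whole. A call with a gripper value outside its range is refused whole. The fingers move at their own pace and stop on an object; FORCE is the grip in N (left out, the last holds). Time passes only in rows, so rows that repeat a pose let the fingers close. It gives the time, the measured TCP pose, the force and the opening at its end, in the units of the state.
- sense(): the state, without advancing time (a new reading comes with each control period).
- grab_frame(name): name is "scene" or "top" or "wrist"; returns a dict with "img" (480x640x3 uint8, red, green, blue), "mtx" (3x3 intrinsics, pixels), "rvec" (rotation vector, rad) and "tvec" (3), from world to camera coordinates, as OpenCV has them. Camera axes: x right, y down, z forward; pixel columns grow to the right and rows downward; lengths in m; the calibration is good to about 2 mm. The wrist camera is an equidistant fisheye: a pixel r from the principal point sees the ray r / f radians off the axis. A picture is of the moment at which its call begins. There is no depth.
- job_done(): hands the job in, once; it reports no verdict.
The state is a dict: "clock": time; "joints": joint angles; "joint_velocities": joint speeds; "joint_efforts": joint torques, N m; "tool_pos": TCP position; "eef_rot": TCP orientation; "force": force on the tool from outside, world axes, zero at the start; "moment": the same for the moment, N m; "gripper_width": finger opening in m.
Only numpy, scipy, OpenCV 4.12 (cv2) and the standard library are available. Lean on these libraries where they do the work, as an engineer would, in place of code of your own. Each camera call takes 0.05 s, during which the arm holds its last target. There are 200 camera calls.

## Working session

There is one attempt and no reset: what is moved stays moved. The work goes in short steps, Python scripts to look and compute and a shell command to move; the robot and the scene stay as the last step left them, time stands still between calls to the robot, and variables do not carry over. Pictures are saved under pics/ and viewed, about 12 in all and at most 16, crops included, and the job is handed in when it is done.

```bash
mkdir -p pics; python3 - <<'E'
from workcell import sense, grab_frame
import cv2, numpy as np
print(sense())
for n in ["scene","top"]:
    f=grab_frame(n); cv2.imwrite(f"pics/{n}0.png",f["img"][:,:,::-1])
    np.savez(n+"0.npz",**f); print(n,f["mtx"],f["rvec"],f["tvec"])
E
```

```text
{'clock': 0.0, 'joints': array([ 1.30400284,  0.46839527, -0.01156251,  1.60363471,  0.00596507,
        1.07136375, -0.05631786]), 'joint_velocities': array([-0.0009931 , -0.00125848, -0.0011849 ,  0.0018003 , -0.00072567,
       -0.00080718, -0.00106781]), 'joint_efforts': array([ 3.81988812e-04, -5.32384622e+01,  2.18082644e-02, -2.51302546e+01,
        1.14539842e-02,  7.74930959e-03, -1.22531975e-05]), 'tool_pos': array([ 0.14403304, -0.63321068,  0.195322  ]), 'eef_rot': array([ 7.81600275e-01, -6.23778991e-01, -7.23685094e-04, -5.06569098e-04]), 'force': array([0.24222708, 0.25241455, 0.07465194]), 'moment': array([ 0.05424306,  0.03204439, -0.03213258]), 'gripper_width': 0.08530467866785864}
scene [[435.79258199   0.         327.15124045]
 [  0.         435.79258199 232.59331037]
 [  0.           0.           1.        ]] [ 1.70516724  2.0936613  -0.65919558] [ 0.10334186 -0.44648419  1.26030202]
top [[548.03699097   0.         322.34663258]
 [  0.         548.03699097 246.27588656]
 [  0.           0.           1.        ]] [ 2.16750656 -2.14596532  0.15453795] [0.00407267 0.58922223 0.85752513]
```

View pics/top0.png

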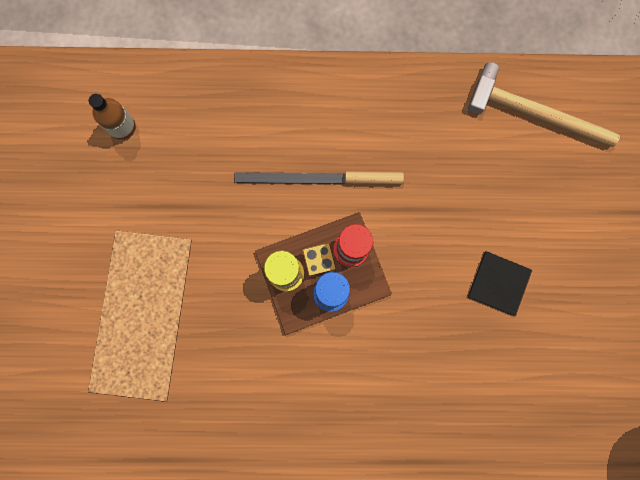

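View pics/scene0.png

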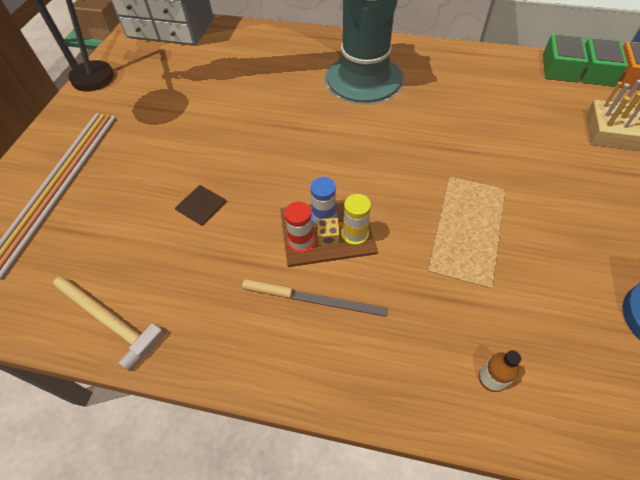

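The top view shows the lids: yellow (283,270), red (355,241), blue (332,292). The block is at (319,260), the mat on the left around (140,316), the pad around (500,283), and the file at row 178. Next I'll measure these.

```bash
cat > h.py <<'E'
import numpy as np, cv2
from scipy.spatial.transform import Rotation as R
from workcell import sense, grab_frame
def unproj(f,px,z):
    "pixels (N,2) -> world xy on plane z (pinhole cameras)"
    M=cv2.Rodrigues(f["rvec"])[0]; px=np.atleast_2d(np.float64(px))
    d=np.c_[px,np.ones(len(px))]@np.linalg.inv(f["mtx"]).T@M; c=-M.T@f["tvec"].ravel()
    return (c+d*((z-c[2])/d[:,2:]))[:,:2]
def mask(f,col):
    h,s,v=cv2.split(cv2.cvtColor(f["img"],cv2.COLOR_RGB2HSV))
    m={"red":((h<5)|(h>174))&(s>190)&(v>100),"blue":(h>100)&(h<125)&(s>120),"yellow":(h>25)&(h<35)&(s>170),"pad":(v<45)}[col]
    return m.astype(np.uint8)
def blob(m,roi):
    x0,y0,x1,y1=roi; k=np.zeros_like(m);k[y0:y1,x0:x1]=m[y0:y1,x0:x1]
    return max(cv2.findContours(k,0,cv2.CHAIN_APPROX_NONE)[0],key=cv2.contourArea)
def go(pos,yaw=None):
    "row numbers (shift,turn) from current pose to TCP pos, tool down with jaw axis at yaw"
    s=sense(); r=R.from_quat(s["eef_rot"]); p=r.inv().apply(np.array(pos)-s["tool_pos"])/.3
    if yaw is None: return p.round(4)
    best=None
    for k in (0,np.pi):
        t=R.from_euler("z",yaw+k)*R.from_euler("x",np.pi); v=(r.inv()*t).as_rotvec()/(np.pi/3)
        if best is None or np.linalg.norm(v)<np.linalg.norm(best): best=v
    return p.round(4),best.round(4)
E
python3 - <<'E'
from h import *
f=dict(np.load("top0.npz")); im=f["img"]
M=cv2.Rodrigues(f["rvec"])[0]; print("cam",-M.T@f["tvec"])
for c in ["red","blue","yellow"]:
    b=blob(mask(f,c),(240,200,400,340)); (x,y),r=cv2.minEnclosingCircle(b); print(c,x,y,r,cv2.boundingRect(b),unproj(f,(x,y),.114))
b=blob(mask(f,"pad"),(450,230,550,330)); rc=cv2.minAreaRect(b); w=unproj(f,cv2.boxPoints(rc),.008); print("pad",w,w.mean(0),np.degrees(np.arctan2(*(w[1]-w[0])[::-1])))
w=unproj(f,[(116,231),(191,239),(167,401),(89,392)],.004);print("mat",w,w.mean(0))
w=unproj(f,[(254,251),(360,213),(391,295),(284,334)],.012);print("board",w,w.mean(0))
cv2.imwrite("pics/c1.png",cv2.resize(im[200:345,240:405],None,fx=4.8,fy=4.1,interpolation=2)[:,:,::-1])
E
```

```text
cam [0.46974913 0.01795195 0.92820377]
red 352.5 265.0 0.5001000165939331 (352, 265, 2, 1) [[ 0.55139871 -0.03465478]]
blue 331.0 291.30767822265625 19.7177677154541 (313, 272, 37, 40) [[ 0.51188457 -0.00283059]]
yellow 289.0 290.0 9.999999747378752e-05 (289, 290, 1, 1) [[0.51320676 0.05944902]]
pad [[ 0.50898215 -0.23351577]
 [ 0.58869467 -0.26587403]
 [ 0.55934184 -0.34414919]
 [ 0.48024391 -0.31098716]] [ 0.53431564 -0.28863154] -22.094056688310893
mat [[0.6163734  0.36095   ]
 [0.60399823 0.23309966]
 [0.33597908 0.26123368]
 [0.34929001 0.38915761]] [0.47641018 0.31111024]
board [[ 0.5835774   0.12464733]
 [ 0.65065003 -0.05384113]
 [ 0.51199763 -0.10564202]
 [ 0.44609379  0.07163284]] [0.54807971 0.00919926]
```

View pics/c1.png

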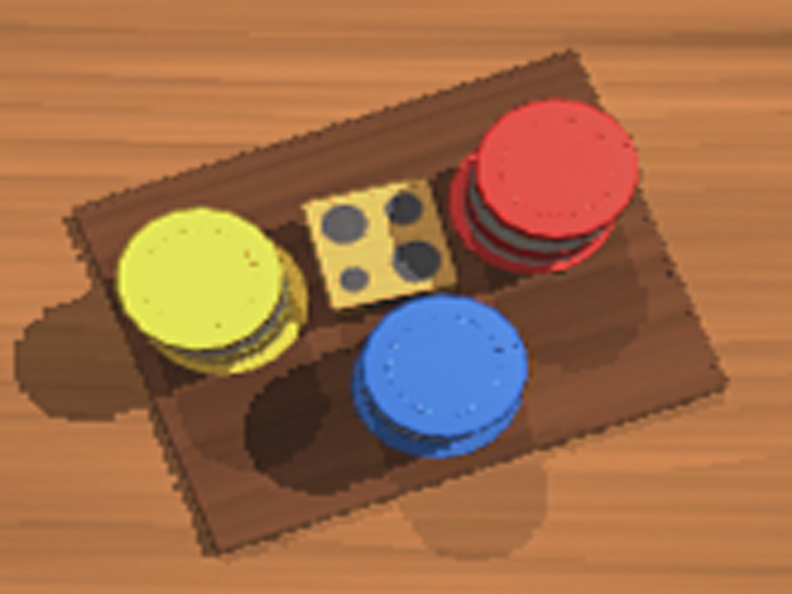

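The crop gives the lid centres: yellow (201,278), red (557,168), blue (445,365). The block's top corners are (302,205), (432,180), (457,280) and (330,310). I'll convert these to world positions, combining lids, block and board.

```bash
python3 - <<'E'
from h import *
f=dict(np.load("top0.npz"))
c=lambda p: np.array(p)/[4.8,4.1]+[240-.4,200-.4]
T={k:unproj(f,c(v),.114)[0] for k,v in dict(yellow=(201,278),red=(557,168),blue=(445,365)).items()}
for k in T: print(k,T[k].round(4))
B=unproj(f,c([(302,205),(432,180),(457,280),(330,310)]),.048); b=B.mean(0); print("block",b,np.degrees(np.arctan2(*(B[1]-B[0])[::-1])),np.degrees(np.arctan2(*(B[3]-B[0])[::-1])))
d=T["yellow"]-T["red"]; a=np.arctan2(d[1],d[0])-np.pi/2; print("board yaw",np.degrees(a),np.linalg.norm(d),"mid",(T["yellow"]+T["red"])/2)
x=np.array([np.cos(a),np.sin(a)]); print("front",(T["yellow"]+T["red"])/2-.058*x)
m=np.array([.4764,.3111]);mx=np.array([.9946,-.104])
for s in(-.085,0,.085): print("slot",s,m+s*mx)
print(go([*T["blue"],.2],a+np.pi/2)); print(go([*T["blue"],.064]))
E
```

```text
yellow [0.5467 0.0712]
red [ 0.5883 -0.0393]
blue [ 0.5159 -0.0047]
block [0.56717422 0.01553146] -76.58994314437183 -166.47358064831786
board yaw 20.618321293084758 0.11810959622850023 mid [0.56750143 0.01596847]
front [ 0.51321651 -0.0044557 ]
slot -0.085 [0.391859 0.31994 ]
slot 0 [0.4764 0.3111]
slot 0.085 [0.560941 0.30226 ]
(array([-1.7678, -1.6733, -0.0126]), array([ 0.    ,  0.0016, -0.13  ]))
[-1.7671 -1.6734  0.4408]
```

```bash
python3 -m creep '[[-0.12,-0.11,0,0,0,0,85],[-0.24,-0.22,0,0,0,0,85],[-0.34,-0.32,0,0,0,0,85],[-0.44,-0.42,0,0,0,0,85],[-0.54,-0.52,0,0,0,0,85],[-0.64,-0.62,0,0,0,0,85],[-0.74,-0.71,0,0,0,0,85],[-0.82,-0.79,0,0,0,0,85],[-0.88,-0.84,0,0,0,0,85],[-0.88,-0.84,0,0,0,0,85]]' 40
python3 -m creep '[[-0.1,-0.1,0,0,0,-0.06,85],[-0.2,-0.2,0,0,0,-0.13,85],[-0.3,-0.3,0,0,0,-0.13,85],[-0.4,-0.4,0,0,0,-0.13,85],[-0.5,-0.5,0,0,0,-0.13,85],[-0.6,-0.59,0,0,0,-0.13,85],[-0.7,-0.68,0,0,0,-0.13,85],[-0.8,-0.76,0,0,0,-0.13,85],[-0.87,-0.82,0,0,0,-0.13,85],[-0.888,-0.833,-0.013,0,0,-0.13,85],[-0.888,-0.833,-0.013,0,0,-0.13,85],[-0.888,-0.833,-0.013,0,0,-0.13,85]]'
python3 - <<'E'
from h import *
print(sense()["joints"],sense()["tool_pos"]);print(go([.5145,-.0046,.2],np.radians(110.6)),go([.5145,-.0046,.064]))
f=grab_frame("wrist"); np.savez("w0.npz",**f); cv2.imwrite("pics/w0.png",f["img"][:,:,::-1])
E
```

```text
clock: 0.93
tool_pos: [0.3346, -0.3142, 0.1962]
eef_rot: [0.785, -0.62, -0.0, -0.001]
force: [0.3, -0.3, 0.4]
gripper_width: 0.0846
clock: 1.93
tool_pos: [0.5156, -0.0064, 0.1998]
eef_rot: [0.822, -0.569, -0.0, 0.001]
force: [-0.2, -0.9, 0.2]
gripper_width: 0.085
[ 0.34135078  0.28088298 -0.46341479  1.9001194   0.14908443  0.9949656
 -1.39942823] [ 0.51558337 -0.00643913  0.19983478]
(array([-0.007 ,  0.0012, -0.0006]), array([ 0.001 , -0.0004, -0.0002])) [-0.0072  0.0007  0.4528]
```

View pics/w0.png

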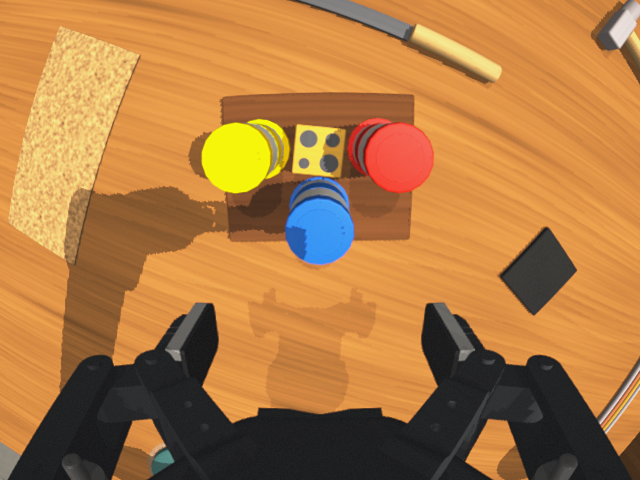

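The blue lid is centred on the jaw line at column 320, with fingers at columns 200 and 440, so I'll go down, grip and lift.

```bash
python3 -m creep '[[-0.007,0,0.1,0,0,0,85],[-0.007,0,0.2,0,0,0,85],[-0.007,0,0.3,0,0,0,85],[-0.007,0,0.38,0,0,0,85],[-0.007,0,0.43,0,0,0,85],[-0.007,0,0.453,0,0,0,85],[-0.007,0,0.453,0,0,0,85],[-0.007,0,0.453,0,0,0,46],[-0.007,0,0.453,0,0,0,46],[-0.007,0,0.453,0,0,0,46],[-0.007,0,0.453,0,0,0,46],[-0.007,0,0.453,0,0,0,46]]' 40
python3 -m creep '[[0,0,0,0,0,0,46],[0,0,0,0,0,0,46],[0,0,0,0,0,0,46],[0,0,-0.03,0,0,0,46],[0,0,-0.1,0,0,0,46],[0,0,-0.18,0,0,0,46],[0,0,-0.26,0,0,0,46],[0,0,-0.34,0,0,0,46],[0,0,-0.41,0,0,0,46],[0,0,-0.46,0,0,0,46],[0,0,-0.48,0,0,0,46],[0,0,-0.48,0,0,0,46]]'
python3 - <<'E'
from h import *
s=sense();print(s["tool_pos"],s["gripper_width"])
for k,y in ((0,84),(0,-6),):
  print(go([.3919,.32,.2],np.radians(y)))
E
```

```text
clock: 2.98
tool_pos: [0.5166, -0.0037, 0.0659]
eef_rot: [0.822, -0.569, 0.002, -0.001]
force: [-0.5, -0.5, 5.4]
gripper_width: 0.0503
clock: 3.98
tool_pos: [0.5159, -0.0032, 0.21]
eef_rot: [0.822, -0.569, 0.001, -0.001]
force: [0.1, -0.0, -1.7]
gripper_width: 0.0501
[ 0.51585153 -0.00323791  0.20996459] 0.05006679969913507
(array([-1.154 ,  0.0073,  0.0314]), array([-0.0028, -0.0008,  0.4437]))
(array([-1.154 ,  0.0073,  0.0314]), array([-0.0015, -0.0027, -1.0563]))
```

```bash
python3 -m creep '[[-0.03,0,0,0,0,0,46],[-0.09,0,0,0,0,0,46],[-0.17,0,0,0,0,0,46],[-0.26,0,0,0,0,0,46],[-0.35,0,0,0,0,0,46],[-0.44,0,0,0,0,0,46],[-0.53,0,0,0,0,0,46],[-0.61,0,0,0,0,0,46],[-0.68,0,0,0,0,0,46],[-0.73,0,0,0,0,0,46],[-0.75,0,0,0,0,0,46]]'
python3 -m creep '[[-0.05,0,0,0,0,0,46],[-0.13,0,0,0,0,0,46],[-0.22,0,0.05,0,0,0,46],[-0.3,0,0.12,0,0,0,46],[-0.36,0,0.2,0,0,0,46],[-0.39,0,0.28,0,0,0,46],[-0.404,0.007,0.35,0,0,0,46],[-0.404,0.007,0.41,0,0,0,46],[-0.404,0.007,0.45,0,0,0,46],[-0.404,0.007,0.46,0,0,0,46],[-0.404,0.007,0.46,0,0,0,46]]'
python3 - <<'E'
from h import *
s=sense();print(s["tool_pos"],s["gripper_width"],s["joints"],s["force"]); print(go([.3919,.32,.0565],np.radians(110.6)))
E
```

```text
clock: 4.9
tool_pos: [0.4333, 0.2099, 0.207]
eef_rot: [0.824, -0.567, -0.001, 0.001]
force: [0.4, 0.7, -2.5]
gripper_width: 0.0501
clock: 5.82
tool_pos: [0.3908, 0.3192, 0.0692]
eef_rot: [0.822, -0.569, -0.0, 0.001]
force: [-0.6, 1.2, -2.0]
gripper_width: 0.0503
[0.39084623 0.31916408 0.06924796] 0.05025555079607441 [-0.28550446  0.48280187 -0.56899172  2.02151585  0.37802233  0.74308832
 -2.29746619] [-0.62174239  1.1920384  -1.98282287]
(array([-0.0014, -0.0044,  0.0425]), array([ 0.0023, -0.0006, -0.0002]))
```

```bash
python3 -m creep '[[0,0,0.015,0,0,0,46],[0,0,0.03,0,0,0,46],[0,0,0.04,0,0,0,46],[0,0,0.044,0,0,0,46],[0,0,0.044,0,0,0,46],[0,0,0.044,0,0,0,60],[0,0,0.044,0,0,0,70],[0,0,0.044,0,0,0,85],[0,0,0.044,0,0,0,85],[0,0,0.044,0,0,0,85],[0,0,0.044,0,0,0,85],[0,0,0.02,0,0,0,85]]'
python3 -m creep '[[0,0,-0.1,0,0,0,85],[0,0,-0.2,0,0,0,85],[0,0,-0.3,0,0,0,85],[0,0,-0.4,0,0,0,85],[0,0,-0.45,0,0,0,85],[0.1,0,-0.48,0,0,-0.1,85],[0.2,0,-0.48,0,0,-0.2,85],[0.3,0,-0.48,0,0,-0.3,85],[0.4,0,-0.48,0,0,-0.4,85],[0.5,0,-0.48,0,0,-0.5,85],[0.6,0,-0.48,0,0,-0.6,85],[0.6,0,-0.48,0,0,-0.7,85]]'
python3 - <<'E'
from h import *
s=sense();print(s["joints"]); print(go([.5467,.0712,.2],np.radians(20.6)))
E
```

```text
clock: 6.82
tool_pos: [0.3906, 0.3193, 0.0635]
eef_rot: [0.822, -0.569, -0.0, 0.001]
force: [1.0, 0.1, -0.2]
gripper_width: 0.085
clock: 7.82
tool_pos: [0.4568, 0.1452, 0.2084]
eef_rot: [0.971, -0.238, 0.001, 0.001]
force: [0.5, -0.1, 1.1]
gripper_width: 0.0847
[ 0.24633231  0.24499463 -0.71140941  1.95895473  0.19229375  1.004733
 -1.03549617]
(array([0.3797, 0.08  , 0.0289]), array([ 2.900e-03, -8.000e-04, -8.028e-01]))
```

```bash
python3 -m creep '[[0.08,0.02,0,0,0,-0.1,85],[0.16,0.04,0,0,0,-0.2,85],[0.24,0.05,0,0,0,-0.3,85],[0.3,0.06,0,0,0,-0.4,85],[0.36,0.08,0,0,0,-0.5,85],[0.38,0.08,0.02,0,0,-0.6,85],[0.38,0.08,0.029,0,0,-0.7,85],[0.38,0.08,0.029,0,0,-0.8,85],[0.38,0.08,0.029,0,0,-0.8,85],[0.38,0.08,0.029,0,0,-0.8,85]]'
python3 - <<'E'
from h import *
f=grab_frame("top"); np.savez("top1.npz",**f); cv2.imwrite("pics/top1.png",f["img"][:,:,::-1])
s=sense();print(s["joints"]); print(go([.5467,.0712,.065],np.radians(20.6)))
E
```

```text
clock: 8.65
tool_pos: [0.5448, 0.0778, 0.1998]
eef_rot: [0.984, 0.178, 0.0, -0.0]
force: [-0.3, -1.4, -0.1]
gripper_width: 0.0849
[ 0.43020293  0.42201223 -0.80124875  1.8065175   0.34443436  1.05826324
 -0.14214855]
(array([-0.0021,  0.0227,  0.4497]), array([ 0.0001, -0.0002, -0.0024]))
```

View pics/top1.png

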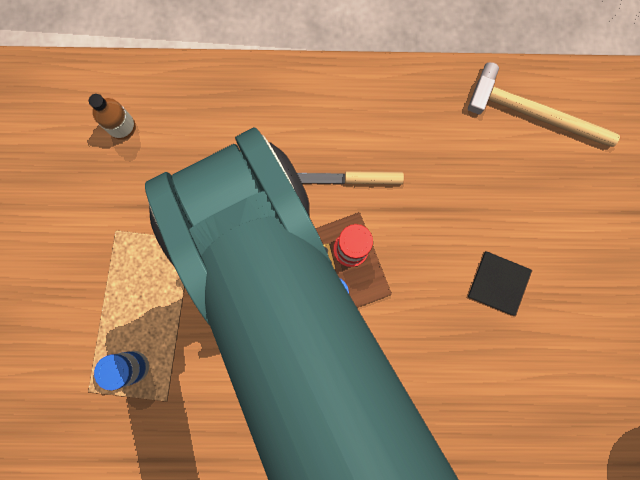

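The blue tin stands on the mat with its lid at (112,372). Next is the yellow tin.

```bash
python3 -m creep '[[-0.002,0.022,0.05,0,0,0,85],[-0.002,0.022,0.15,0,0,0,85],[-0.002,0.022,0.25,0,0,0,85],[-0.002,0.022,0.35,0,0,0,85],[-0.002,0.022,0.42,0,0,0,85],[-0.002,0.022,0.45,0,0,0,85],[-0.002,0.022,0.45,0,0,0,85],[-0.002,0.022,0.45,0,0,0,46],[-0.002,0.022,0.45,0,0,0,46],[-0.002,0.022,0.45,0,0,0,46],[-0.002,0.022,0.45,0,0,0,46],[-0.002,0.022,0.45,0,0,0,46]]' 40
python3 -m creep '[[0,0,0,0,0,0,46],[0,0,0,0,0,0,46],[0,0,0,0,0,0,46],[0,0,-0.03,0,0,0,46],[0,0,-0.1,0,0,0,46],[0,0,-0.18,0,0,0,46],[0,0,-0.26,0,0,0,46],[0,0,-0.34,0,0,0,46],[0,0,-0.41,0,0,0,46],[0,0,-0.45,0,0,0,46],[0,0,-0.46,0,0,0,46],[0,0,-0.46,0,0,0,46]]'
python3 - <<'E'
from h import *
s=sense();print(s["tool_pos"],s["gripper_width"])
print(go([.5629,.302,.2]))
E
```

```text
clock: 9.7
tool_pos: [0.5479, 0.0715, 0.0666]
eef_rot: [0.984, 0.179, 0.001, 0.0]
force: [-1.4, -0.7, 6.8]
gripper_width: 0.0499
clock: 10.7
tool_pos: [0.5469, 0.0712, 0.2033]
eef_rot: [0.984, 0.179, 0.001, 0.0]
force: [0.4, 0.6, -2.9]
gripper_width: 0.0499
[0.54691324 0.07121313 0.20331966] 0.04987127115222747
[ 0.3205 -0.7014  0.0108]
```

```bash
python3 -m creep '[[0.01,-0.03,0,0,0,0,46],[0.04,-0.09,0,0,0,0,46],[0.08,-0.17,0,0,0,0,46],[0.12,-0.26,0,0,0,0,46],[0.16,-0.35,0,0,0,0,46],[0.2,-0.44,0,0,0,0,46],[0.24,-0.53,0,0,0,0,46],[0.28,-0.61,0,0,0,0,46],[0.31,-0.67,0,0,0,0,46],[0.32,-0.7,0,0,0,0,46],[0.32,-0.7,0,0,0,0,46]]'
python3 -m creep '[[0,0,0.04,0,0,0,46],[0,0,0.11,0,0,0,46],[0,0,0.18,0,0,0,46],[0,0,0.26,0,0,0,46],[0,0,0.33,0,0,0,46],[0,0,0.39,0,0,0,46],[0,0,0.43,0,0,0,46],[0,0,0.44,0,0,0,46],[0,0,0.44,0,0,0,46],[0,0,0.44,0,0,0,46]]'
python3 - <<'E'
from h import *
s=sense();print(s["joints"]); print(go([.5629,.302,.0571],np.radians(20.6)))
E
```

```text
clock: 11.62
tool_pos: [0.5603, 0.305, 0.2009]
eef_rot: [0.983, 0.181, -0.002, -0.001]
force: [-0.4, 0.3, -1.5]
gripper_width: 0.0503
clock: 12.45
tool_pos: [0.5631, 0.3015, 0.0711]
eef_rot: [0.984, 0.179, 0.0, -0.0]
force: [0.5, -0.1, -2.1]
gripper_width: 0.0505
[-0.05847611  0.71468778 -0.69454766  1.68834075  0.54607856  0.94064428
 -0.60443914]
(array([-0.0001, -0.0018,  0.0468]), array([-0.0001, -0.0008, -0.0004]))
```

```bash
python3 -m creep '[[0,0,0.015,0,0,0,46],[0,0,0.03,0,0,0,46],[0,0,0.042,0,0,0,46],[0,0,0.048,0,0,0,46],[0,0,0.048,0,0,0,46],[0,0,0.048,0,0,0,60],[0,0,0.048,0,0,0,70],[0,0,0.048,0,0,0,80],[0,0,0.048,0,0,0,80],[0,0,0.048,0,0,0,80],[0,0,0.048,0,0,0,80],[0,0,0.02,0,0,0,80]]'
python3 -m creep '[[0,0,-0.1,0,0,0,85],[0,0,-0.2,0,0,0,85],[0,0,-0.3,0,0,0,85],[0,0,-0.4,0,0,0,85],[-0.02,0.06,-0.44,0,0,0,85],[-0.05,0.16,-0.44,0,0,0,85],[-0.08,0.26,-0.44,0,0,0,85],[-0.11,0.36,-0.44,0,0,0,85],[-0.14,0.46,-0.44,0,0,0,85],[-0.17,0.56,-0.44,0,0,0,85],[-0.2,0.66,-0.44,0,0,0,85],[-0.22,0.72,-0.44,0,0,0,85]]'
python3 -m creep '[[-0.04,0.1,0,0,0,0,85],[-0.06,0.2,0,0,0,0,85],[-0.08,0.3,0,0,0,0,85],[-0.1,0.36,0,0,0,0,85],[-0.1,0.37,0,0,0,0,85],[-0.1,0.37,0,0,0,0,85]]'
python3 - <<'E'
from h import *
s=sense();print(s["joints"]); print(go([.5883,-.0393,.065],np.radians(20.6)))
E
```

```text
clock: 13.45
tool_pos: [0.5616, 0.3009, 0.0632]
eef_rot: [0.984, 0.179, -0.001, 0.0]
force: [-0.4, -0.2, -0.2]
gripper_width: 0.0796
clock: 14.45
tool_pos: [0.5773, 0.0721, 0.197]
eef_rot: [0.984, 0.177, 0.0, 0.001]
force: [1.0, -0.7, -0.0]
gripper_width: 0.0849
clock: 14.95
tool_pos: [0.588, -0.0397, 0.1969]
eef_rot: [0.984, 0.177, 0.0, 0.0]
force: [0.5, 0.8, 0.4]
gripper_width: 0.085
[ 0.58620389  0.4885946  -0.76708251  1.71832936  0.37697263  1.08803492
  0.05609394]
(array([ 0.0014, -0.0012,  0.4396]), array([ 0.0003, -0.0002, -0.0026]))
```

```bash
python3 -m creep '[[0.001,0,0.05,0,0,0,85],[0.001,0,0.15,0,0,0,85],[0.001,0,0.25,0,0,0,85],[0.001,0,0.35,0,0,0,85],[0.001,0,0.42,0,0,0,85],[0.001,0,0.44,0,0,0,85],[0.001,0,0.44,0,0,0,85],[0.001,0,0.44,0,0,0,46],[0.001,0,0.44,0,0,0,46],[0.001,0,0.44,0,0,0,46],[0.001,0,0.44,0,0,0,46],[0.001,0,0.44,0,0,0,46]]' 40
python3 -m creep '[[0,0,0,0,0,0,46],[0,0,0,0,0,0,46],[0,0,0,0,0,0,46],[0,0,-0.03,0,0,0,46],[0,0,-0.1,0,0,0,46],[0,0,-0.18,0,0,0,46],[0,0,-0.27,0,0,0,46],[0,0,-0.36,0,0,0,46],[0,0,-0.44,0,0,0,46],[0,0,-0.49,0,0,0,46],[0,0,-0.5,0,0,0,46],[0,0,-0.5,0,0,0,46]]'
python3 - <<'E'
from h import *
s=sense();print(s["tool_pos"],s["gripper_width"])
print(go([.4764,.311,.2],np.radians(20.6)))
E
```

```text
clock: 15.95
tool_pos: [0.5894, -0.038, 0.0668]
eef_rot: [0.984, 0.179, 0.001, 0.001]
force: [-1.8, -0.9, 5.2]
gripper_width: 0.0502
clock: 16.95
tool_pos: [0.5885, -0.0381, 0.216]
eef_rot: [0.984, 0.179, 0.001, 0.001]
force: [0.5, 0.8, -3.7]
gripper_width: 0.0501
[ 0.58854267 -0.03810318  0.21598466] 0.05010286885416312
(array([ 0.0595, -1.2209,  0.0514]), array([ 0.0015, -0.0018,  0.0001]))
```

```bash
python3 -m creep '[[0,-0.03,0,0,0,0,46],[0.01,-0.09,0,0,0,0,46],[0.01,-0.17,0,0,0,0,46],[0.01,-0.26,0,0,0,0,46],[0.02,-0.35,0,0,0,0,46],[0.02,-0.44,0,0,0,0,46],[0.03,-0.53,0,0,0,0,46],[0.03,-0.62,0,0,0,0,46],[0.03,-0.71,0,0,0,0,46],[0.04,-0.78,0,0,0,0,46],[0.04,-0.85,0,0,0,0,46],[0.05,-0.92,0,0,0,0,46]]'
python3 -m creep '[[0,-0.07,0,0,0,0,46],[0,-0.14,0,0,0,0,46],[0.01,-0.2,0,0,0,0,46],[0.01,-0.25,0,0,0,0,46],[0.01,-0.28,0,0,0,0,46],[0.01,-0.3,0.02,0,0,0,46],[0.01,-0.3,0.07,0,0,0,46],[0.01,-0.3,0.14,0,0,0,46],[0.01,-0.3,0.22,0,0,0,46],[0.01,-0.3,0.3,0,0,0,46],[0.01,-0.3,0.34,0,0,0,46],[0.01,-0.3,0.35,0,0,0,46]]'
python3 -m creep '[[0,0,0,0,0,0,46],[0,0,0.03,0,0,0,46],[0,0,0.08,0,0,0,46],[0,0,0.11,0,0,0,46],[0,0,0.125,0,0,0,46],[0,0,0.125,0,0,0,46],[0,0,0.125,0,0,0,46]]'
python3 - <<'E'
from h import *
s=sense();print(s["joints"]); print(go([.4764,.311,.0572],np.radians(20.6)))
E
```

```text
clock: 17.95
tool_pos: [0.5026, 0.2265, 0.2129]
eef_rot: [0.984, 0.18, -0.002, 0.0]
force: [0.1, 0.1, -3.0]
gripper_width: 0.05
clock: 18.95
tool_pos: [0.4745, 0.3089, 0.1064]
eef_rot: [0.984, 0.179, -0.003, 0.001]
force: [-0.0, 0.4, -2.8]
gripper_width: 0.0504
clock: 19.53
tool_pos: [0.4763, 0.3111, 0.0724]
eef_rot: [0.984, 0.179, 0.0, -0.0]
force: [0.2, -0.8, -2.3]
gripper_width: 0.05
[-0.07933087  0.62507018 -0.73806955  1.86206319  0.5431488   0.86601227
 -0.72753718]
(array([0.0001, 0.0006, 0.0507]), array([-0.0002, -0.0004,  0.0004]))
```

```bash
python3 -m creep '[[0,0,0.015,0,0,0,46],[0,0,0.03,0,0,0,46],[0,0,0.045,0,0,0,46],[0,0,0.052,0,0,0,46],[0,0,0.052,0,0,0,46],[0,0,0.052,0,0,0,60],[0,0,0.052,0,0,0,74],[0,0,0.052,0,0,0,74],[0,0,0.052,0,0,0,74],[0,0,0.052,0,0,0,74],[0,0,0.03,0,0,0,74],[0,0,-0.03,0,0,0,74]]'
python3 -m creep '[[0,0,-0.1,0,0,0,85],[0,0,-0.2,0,0,0,85],[0,0,-0.3,0,0,0,85],[0,0,-0.38,0,0,0,85],[0,0,-0.4,0,0,0,85],[0,0,-0.4,0,0,0,85]]'
python3 - <<'E'
from h import *
f=grab_frame("top"); np.savez("top2.npz",**f)
g=grab_frame("wrist")
cv2.imwrite("pics/tw2.png",cv2.resize(np.hstack([f["img"],g["img"]]),(800,300))[:,:,::-1])
s=sense();print(s["joints"]); print(go([.567,.0155,.2],np.radians(13.4)))
E
```

```text
clock: 20.53
tool_pos: [0.4747, 0.3097, 0.0796]
eef_rot: [0.984, 0.179, -0.002, 0.001]
force: [0.2, -0.5, 0.3]
gripper_width: 0.0737
clock: 21.03
tool_pos: [0.4771, 0.3117, 0.2035]
eef_rot: [0.984, 0.179, 0.002, -0.001]
force: [-0.3, 0.6, 0.5]
gripper_width: 0.0852
[ 0.01053978  0.47196996 -0.84664357  1.76189029  0.39497149  1.08832773
 -0.61018057]
(array([-0.0613,  1.0266,  0.0022]), array([0.0007, 0.0007, 0.1201]))
```

View pics/tw2.png

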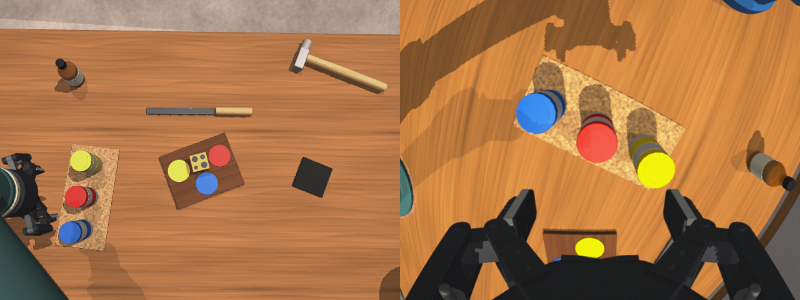

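All three tins stand on the mat and the board is clear in the top view. I'll measure the spots and the block from this frame.

```bash
python3 - <<'E'
from h import *
f=dict(np.load("top2.npz")); im=f["img"]
h,s,v=cv2.split(cv2.cvtColor(im,cv2.COLOR_RGB2HSV))
for c,(x,y) in dict(yellow=(286,273),red=(351,249),blue=(331,293)).items():
    px=im[y,x].astype(int); m=(np.abs(im.astype(int)-px).sum(2)<110).astype(np.uint8)
    b=blob(m,(x-28,y-26,x+28,y+26)); e=cv2.fitEllipse(cv2.convexHull(b)); print(c,e,unproj(f,e[0],.014))
cv2.imwrite("pics/c2.png",cv2.resize(im[215:320,255:385],None,fx=6,fy=5.5,interpolation=2)[:,:,::-1])
E
```

```text
yellow ((285.2445068359375, 272.998046875), (33.273902893066406, 35.35477066040039), 173.63433837890625) [[0.5468417  0.07131087]]
red ((350.7278747558594, 248.6771240234375), (34.86961364746094, 35.175689697265625), 117.45435333251953) [[ 0.58898991 -0.03807694]]
blue ((330.83892822265625, 293.4188232421875), (34.98576736450195, 35.1375846862793), 51.02503967285156) [[ 0.51355076 -0.00514023]]
```

View pics/c2.png

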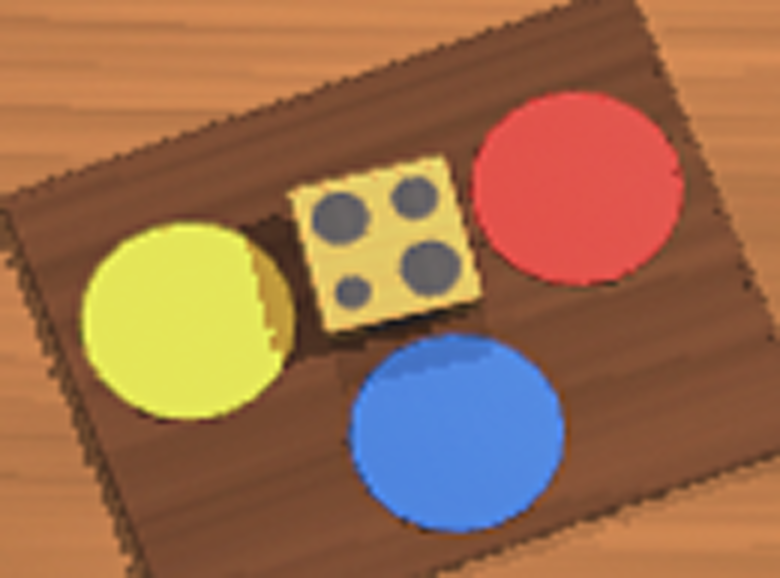

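```bash
python3 - <<'E'
from h import *
f=dict(np.load("top2.npz"))
B=unproj(f,np.array([(290,190),(442,156),(482,297),(327,332)])/[6,5.5]+[254.6,214.6],.048);print(B.mean(0),[np.degrees(np.arctan2(*(B[(i+1)%4]-B[i])[::-1]))%90 for i in range(4)])
print(unproj(f,np.array([188,320])/[6,5.5]+[254.6,214.6],.014))
for y in (14,-76): print(go([*B.mean(0),.15],np.radians(y)))
E
```

```text
[0.56739288 0.01555543] [np.float64(14.446173430392008), np.float64(14.904513527539024), np.float64(14.455277912069192), np.float64(14.115806591124239)]
[[0.54721559 0.07016713]]
(array([-0.0599,  1.0268,  0.1689]), array([0.0007, 0.0007, 0.1101]))
(array([-0.0599,  1.0268,  0.1689]), array([ 0.0000e+00,  1.1000e-03, -1.3899e+00]))
```

```bash
python3 -m creep '[[0,0.06,0,0,0,0,85],[-0.01,0.15,0,0,0,0,85],[-0.02,0.25,0,0,0,0,85],[-0.02,0.35,0,0,0,0,85],[-0.03,0.45,0,0,0,0,85],[-0.04,0.55,0,0,0,0,85],[-0.04,0.63,0,0,0,0,85],[-0.04,0.7,0,0,0,0,85]]'
python3 -m creep '[[-0.01,0.1,0,0,0,0,85],[-0.02,0.2,0.04,0,0,0.05,85],[-0.02,0.28,0.08,0,0,0.102,85],[-0.02,0.327,0.12,0,0,0.102,85],[-0.02,0.327,0.165,0,0,0.102,85],[-0.02,0.327,0.165,0,0,0.102,85],[-0.02,0.327,0.165,0,0,0.102,85],[-0.02,0.327,0.165,0,0,0.102,85]]'
python3 - <<'E'
from h import *
g=grab_frame("wrist");cv2.imwrite("pics/w3.png",g["img"][:,:,::-1])
s=sense();print(s["joints"]); print(go([.5674,.0156,.017],np.radians(14.5)))
E
```

```text
clock: 21.8
tool_pos: [0.5382, 0.1073, 0.199]
eef_rot: [0.984, 0.178, -0.002, 0.0]
force: [0.2, 0.5, -0.6]
gripper_width: 0.0846
clock: 22.47
tool_pos: [0.5674, 0.0187, 0.1517]
eef_rot: [0.992, 0.128, -0.0, -0.001]
force: [-0.6, 0.1, -0.6]
gripper_width: 0.0853
[ 0.48315551  0.50197461 -0.74745956  1.81154343  0.40244005  0.9852665
 -0.17321701]
(array([-0.004 ,  0.0092,  0.4505]), array([-0.0006, -0.001 ,  0.0034]))
```

View pics/w3.png

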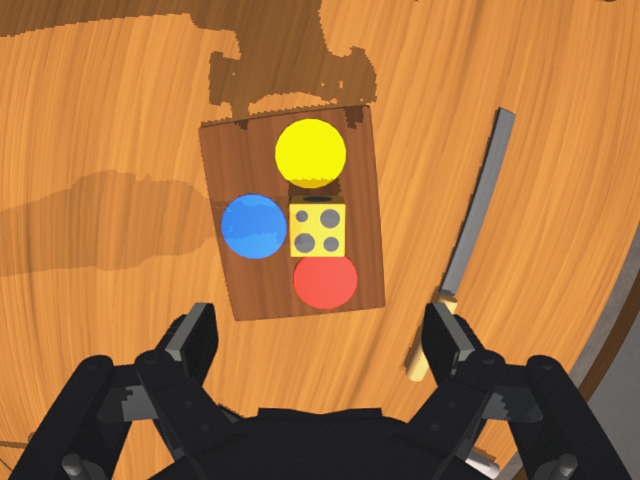

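The block is square in the view at (318,230), centred between the jaws. I'll go down and grip it.

```bash
python3 -m creep '[[-0.004,0.009,0.06,0,0,0,85],[-0.004,0.009,0.16,0,0,0,85],[-0.004,0.009,0.26,0,0,0,85],[-0.004,0.009,0.35,0,0,0,85],[-0.004,0.009,0.41,0,0,0,85],[-0.004,0.009,0.44,0,0,0,85],[-0.004,0.009,0.45,0,0,0,85],[-0.004,0.009,0.45,0,0,0,85],[-0.004,0.009,0.45,0,0,0,38],[-0.004,0.009,0.45,0,0,0,38],[-0.004,0.009,0.45,0,0,0,38],[-0.004,0.009,0.45,0,0,0,38]]' 60
python3 -m creep '[[0,0,0,0,0,0,38],[0,0,0,0,0,0,38],[0,0,0,0,0,0,38],[0,0,-0.03,0,0,0,38],[0,0,-0.08,0,0,0,38],[0,0,-0.15,0,0,0,38],[0,0,-0.22,0,0,0,38],[0,0,-0.28,0,0,0,38],[0,0,-0.32,0,0,0,38],[0,0,-0.33,0,0,0,38],[0,0,-0.33,0,0,0,38]]'
python3 - <<'E'
from h import *
s=sense();print(s["tool_pos"],s["gripper_width"])
print(go([.5343,-.2886,.1],np.radians(-22.1)))
E
```

```text
clock: 23.52
tool_pos: [0.5679, 0.0131, 0.0175]
eef_rot: [0.992, 0.126, 0.001, 0.0]
force: [0.2, 0.6, -0.7]
gripper_width: 0.0388
clock: 24.43
tool_pos: [0.5678, 0.0131, 0.1165]
eef_rot: [0.992, 0.126, 0.001, 0.0]
force: [-0.0, 0.1, -0.2]
gripper_width: 0.0378
[0.5677554  0.01309147 0.11646176] 0.037771875727624346
(array([-0.3595,  0.9458,  0.0551]), array([ 3.000e-04, -1.600e-03,  6.097e-01]))
```

```bash
python3 - <<'E'
from h import *
g=grab_frame("wrist");f=grab_frame("scene");cv2.imwrite("pics/w4.png",np.hstack([g["img"][80:480,100:500],cv2.resize(f["img"][130:290,220:380],(400,400))])[:,:,::-1])
E
```

```text
(no output)
```

View pics/w4.png

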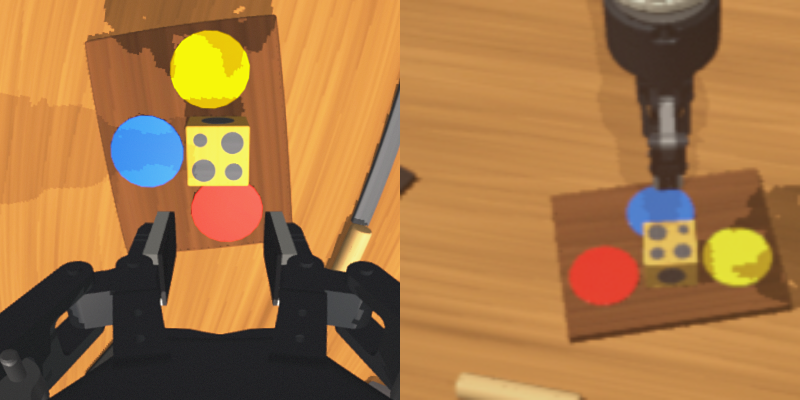

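The wrist view shows the block still on the board at about (318,236), so the grip failed. My 38 mm command was nearly reached, which left almost no squeeze, possibly because the pads sit in the side hollows. I'll locate the block again and close further.

```bash
python3 - <<'E'
from h import *
g=grab_frame("wrist"); K=g["mtx"]; M=cv2.Rodrigues(g["rvec"])[0]; c=-M.T@g["tvec"].ravel()
def wun(px,z):
    q=(np.float64(px)-[K[0,2],K[1,2]])/K[0,0]; r=np.linalg.norm(q,axis=1,keepdims=True)
    d=np.c_[q/r*np.sin(r),np.cos(r)]@M; return (c+d*((z-c[2])/d[:,2:]))[:,:2]
B=wun(np.array([(188,126),(249,126),(249,186),(188,186)])+[100,80],.048)
print(B.mean(0),[np.linalg.norm(B[i]-B[i-1]) for i in range(4)],[np.degrees(np.arctan2(*(B[i]-B[i-1])[::-1]))%90 for i in range(4)])
print(wun([(310,228),(300,149)],.014))
for z in(.1,.0165): print(go([*B.mean(0),z],np.radians(14.5)))
E
```

```text
[0.56488657 0.01430522] [np.float64(0.043368913019701916), np.float64(0.04108785859822579), np.float64(0.04334438327907872), np.float64(0.043195878299454295)] [np.float64(13.0325480453929), np.float64(14.476299606582739), np.float64(15.81853355811694), np.float64(14.50634959359246)]
[[0.55920189 0.00937604]
 [0.537029   0.06684694]]
(array([-0.0039, -0.0056,  0.0483]), array([-0.0003,  0.0018, -0.0001]))
(array([-0.0033, -0.0055,  0.3266]), array([-0.0003,  0.0018, -0.0001]))
```

```bash
python3 -m creep '[[-0.002,-0.006,0,0,0,0,85],[-0.002,-0.006,0,0,0,0,85],[-0.002,-0.006,0,0,0,0,85],[-0.002,-0.006,0.06,0,0,0,85],[-0.002,-0.006,0.14,0,0,0,85],[-0.002,-0.006,0.22,0,0,0,85],[-0.002,-0.006,0.29,0,0,0,85],[-0.002,-0.006,0.32,0,0,0,85],[-0.002,-0.006,0.333,0,0,0,85],[-0.002,-0.006,0.333,0,0,0,85],[-0.002,-0.006,0.333,0,0,0,85]]' 60
python3 -m creep '[[0,0,0,0,0,0,10],[0,0,0,0,0,0,10],[0,0,0,0,0,0,10],[0,0,0,0,0,0,10],[0,0,0,0,0,0,10],[0,0,0,0,0,0,10],[0,0,0,0,0,0,10],[0,0,0,0,0,0,10]]'
python3 -m creep '[[0,0,-0.01,0,0,0,10],[0,0,-0.03,0,0,0,10],[0,0,-0.05,0,0,0,10],[0,0,-0.08,0,0,0,10],[0,0,-0.1,0,0,0,10],[0,0,-0.1,0,0,0,10]]'
```

```text
clock: 25.5
tool_pos: [0.567, 0.0152, 0.0165]
eef_rot: [0.992, 0.126, 0.001, -0.0]
force: [-0.1, 0.6, 1.5]
gripper_width: 0.0851
clock: 26.17
tool_pos: [0.5662, 0.0148, 0.0157]
eef_rot: [0.992, 0.126, -0.0, 0.0]
force: [-0.4, -0.3, 0.3]
gripper_width: 0.0099
clock: 26.67
tool_pos: [0.5675, 0.015, 0.0476]
eef_rot: [0.992, 0.126, 0.002, 0.0]
force: [1.1, -0.0, 0.5]
gripper_width: 0.0101
```

```bash
python3 - <<'E'
from h import *
g=grab_frame("wrist");f=grab_frame("scene");cv2.imwrite("pics/w5.png",np.hstack([g["img"][80:480,120:520],cv2.resize(f["img"][150:270,260:380],(400,400))])[:,:,::-1])
print(sense()["force"])
E
```

```text
[-0.69503057 -0.00867473  0.50326522]
```

View pics/w5.png

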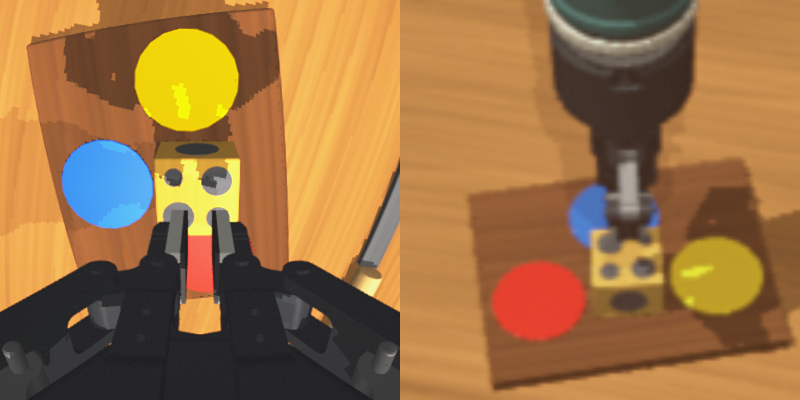

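```bash
python3 - <<'E'
from h import *
g=grab_frame("wrist"); K=g["mtx"]; M=cv2.Rodrigues(g["rvec"])[0]; c=-M.T@g["tvec"].ravel()
s=sense(); r=R.from_quat(s["eef_rot"]); print("tcp",s["tool_pos"],"cam in tool",r.inv().apply(c-s["tool_pos"]),K[0,0],K[:2,2])
for x in (.005,-.005):
  for z in (0,-.013,-.019,-.03,-.04):
    p=M@(s["tool_pos"]+r.apply([x,0,z]))+g["tvec"].ravel(); n=np.hypot(*p[:2]); t=np.arctan2(n,p[2])
    print(x,z,p[:2]/n*t*K[0,0]+K[:2,2])
f=grab_frame("scene")
print("scene tcp",cv2.projectPoints(s["tool_pos"][None]+[[0,0,0],[0,0,.02],[0,0,.04]],f["rvec"],f["tvec"],f["mtx"],None)[0].reshape(-1,2))
q=f["img"][150:270,260:380]; cv2.imwrite("pics/s6.png",cv2.resize(np.hstack([q,g["img"][240:360,260:380]]),(800,400),interpolation=cv2.INTER_NEAREST)[:,:,::-1])
E
```

```text
tcp [0.56620255 0.01466853 0.04576714] cam in tool [-0.00039135 -0.07693265 -0.17793134] 371.64829954431775 [319.40359004 239.14232033]
0.005 0 [329.55413227 277.27982199]
0.005 -0.013 [330.24729032 287.81210138]
0.005 -0.019 [330.59688822 293.14798159]
0.005 -0.03 [331.29328926 303.82563297]
0.005 -0.04 [331.99666699 314.67709787]
-0.005 0 [310.35290421 277.29434888]
-0.005 -0.013 [309.7728497  287.82872332]
-0.005 -0.019 [309.48040433 293.16575459]
-0.005 -0.03 [308.89807113 303.84589953]
-0.005 -0.04 [308.31020614 314.70017016]
scene tcp [[327.10621823 227.27544591]
 [326.96178773 221.68536109]
 [326.81191425 215.88460921]]
```

View pics/s6.png

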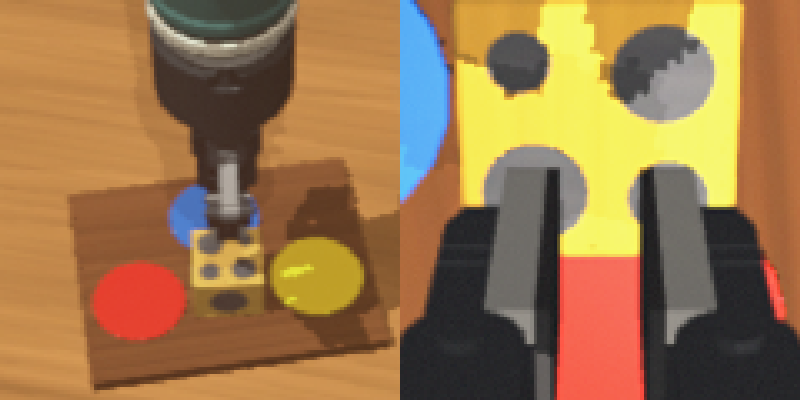

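In the wrist crop the fingertips are at about row 290, where TCP calibration predicts 277. In the scene view they are at row 220, against 227 predicted. So the real tips are roughly 30 mm behind the reported TCP, and the fingers closed above the block. I'll open and go lower in guarded steps, watching the force.

```bash
python3 -m creep '[[0,0,0,0,0,0,85],[0,0,0,0,0,0,85],[0,0,0,0,0,0,85],[0,0,0,0,0,0,85],[0,0,0.03,0,0,0,85],[0,0,0.06,0,0,0,85],[0,0,0.09,0,0,0,85],[0,0,0.12,0,0,0,85],[0,0,0.14,0,0,0,85],[0,0,0.14,0,0,0,85],[0,0,0.14,0,0,0,85]]' 40
python3 -m creep '[[0,0,0.007,0,0,0,85],[0,0,0.014,0,0,0,85],[0,0,0.014,0,0,0,85]]'
python3 -m creep '[[0,0,0,0,0,0,40],[0,0,0,0,0,0,40],[0,0,0,0,0,0,40],[0,0,0,0,0,0,40],[0,0,0,0,0,0,40],[0,0,0,0,0,0,40]]'
```

```text
clock: 27.78
tool_pos: [0.5659, 0.0151, 0.003]
eef_rot: [0.992, 0.126, -0.001, -0.0]
force: [-0.6, -0.0, 0.3]
gripper_width: 0.0851
clock: 28.03
tool_pos: [0.5663, 0.0148, -0.0006]
eef_rot: [0.992, 0.126, 0.0, 0.0]
force: [-0.0, 0.6, -0.0]
gripper_width: 0.085
clock: 28.53
tool_pos: [0.5665, 0.0148, -0.0001]
eef_rot: [0.992, 0.126, 0.0, 0.0]
force: [-1.9, 0.7, 4.0]
gripper_width: 0.0431
```

```bash
python3 -m creep '[[0,0,0,0,0,0,65],[0,0,0,0,0,0,65],[0,0,0,0,0,0,65],[0,0,0.013,0,0,0,65],[0,0,0.026,0,0,0,65],[0,0,0.039,0,0,0,65],[0,0,0.045,0,0,0,65],[0,0,0.045,0,0,0,65]]' 50
python3 -m creep '[[0,0,0,0,0,0,30],[0,0,0,0,0,0,30],[0,0,0,0,0,0,30],[0,0,0,0,0,0,30],[0,0,0,0,0,0,30],[0,0,0,0,0,0,30]]'
python3 - <<'E'
from h import *
g=grab_frame("wrist");f=grab_frame("scene");cv2.imwrite("pics/w7.png",np.hstack([g["img"][80:480,120:520],cv2.resize(f["img"][150:270,260:380],(400,400))])[:,:,::-1])
E
```

```text
clock: 29.2
tool_pos: [0.5657, 0.0149, -0.0148]
eef_rot: [0.992, 0.126, -0.001, -0.0]
force: [0.4, -0.2, -0.1]
gripper_width: 0.0649
clock: 29.7
tool_pos: [0.5665, 0.015, -0.0138]
eef_rot: [0.992, 0.126, 0.0, -0.0]
force: [0.8, 0.6, 1.1]
gripper_width: 0.0433
```

View pics/w7.png

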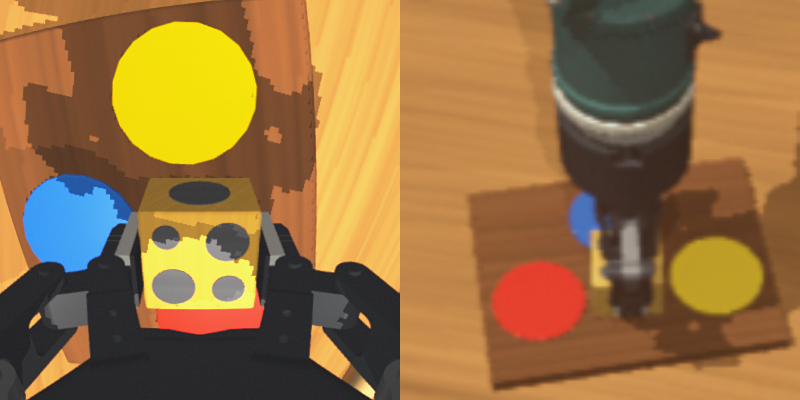

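The block is now held between the pads, which show at columns 125 and 270 on either side of it. I'll lift it and carry it to the pad.

```bash
python3 -m creep '[[0,0,-0.02,0,0,0,30],[0,0,-0.06,0,0,0,30],[0,0,-0.12,0,0,0,30],[0,0,-0.18,0,0,0,30],[0,0,-0.23,0,0,0,30],[0,0,-0.25,0,0,0,30],[0,0,-0.25,0,0,0,30]]' 60
python3 - <<'E'
from h import *
s=sense();print(s["gripper_width"],go([.5343,-.2886,.06],np.radians(-22.1)),go([.5343,-.2886,-.0172],np.radians(-22.1)))
E
```

```text
clock: 30.38
tool_pos: [0.5671, 0.0146, 0.0627]
eef_rot: [0.992, 0.126, 0.001, 0.0]
force: [0.0, -0.1, -4.7]
gripper_width: 0.0431
0.04309288575873706 (array([-0.3585,  0.9514,  0.0091]), array([ 3.000e-04, -2.500e-03,  6.097e-01])) (array([-0.3591,  0.9511,  0.2665]), array([ 3.000e-04, -2.500e-03,  6.097e-01]))
```

```bash
python3 -m creep '[[-0.01,0.03,0,0,0,0.03,30],[-0.04,0.1,0,0,0,0.09,30],[-0.07,0.18,0,0,0,0.15,30],[-0.1,0.27,0,0,0,0.22,30],[-0.14,0.37,0,0,0,0.29,30],[-0.18,0.47,0,0,0,0.36,30],[-0.22,0.57,0,0,0,0.43,30],[-0.26,0.67,0,0,0,0.5,30],[-0.29,0.77,0,0,0,0.56,30],[-0.32,0.85,0,0,0,0.61,30],[-0.35,0.92,0,0,0,0.61,30],[-0.358,0.951,0,0,0,0.61,30]]'
python3 -m creep '[[0,0,0,0,0,0,30],[0,0,0,0,0,0,30],[0,0,0.05,0,0,0,30],[0,0,0.1,0,0,0,30],[0,0,0.15,0,0,0,30],[0,0,0.19,0,0,0,30],[0,0,0.21,0,0,0,30],[0,0,0.21,0,0,0,30]]'
python3 - <<'E'
from h import *
s=sense();print(s["gripper_width"],s["force"],go([.5343,-.2886,-.0172],np.radians(-22.1)))
g=grab_frame("wrist");f=grab_frame("scene");cv2.imwrite("pics/w8.png",np.hstack([g["img"][80:480,120:520],cv2.resize(f["img"][150:270,140:260],(400,400))])[:,:,::-1])
E
```

```text
clock: 31.38
tool_pos: [0.5304, -0.2935, 0.0592]
eef_rot: [0.981, -0.195, -0.002, 0.001]
force: [-0.4, -0.9, -3.5]
gripper_width: 0.043
clock: 32.05
tool_pos: [0.5326, -0.2868, -0.0039]
eef_rot: [0.982, -0.191, -0.002, -0.001]
force: [0.1, 0.3, -4.8]
gripper_width: 0.0437
0.043733085852436564 [ 0.07720656  0.34914072 -4.77843837] (array([0.0075, 0.0035, 0.0442]), array([-0.0006,  0.0033,  0.0011]))
```

View pics/w8.png

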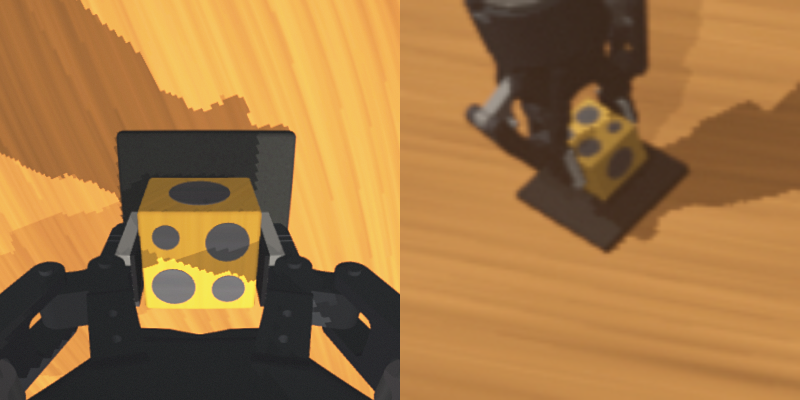

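The block is square with the pad and about 2 mm to one side. I'll correct that, lower it and release.

```bash
python3 -m creep '[[0.007,0.003,0.01,0,0,0,30],[0.007,0.003,0.02,0,0,0,30],[0.007,0.003,0.03,0,0,0,30],[0.007,0.003,0.038,0,0,0,30],[0.007,0.003,0.043,0,0,0,30],[0.007,0.003,0.043,0,0,0,30],[0.007,0.003,0.043,0,0,0,50],[0.007,0.003,0.043,0,0,0,65],[0.007,0.003,0.043,0,0,0,65],[0.007,0.003,0.043,0,0,0,65],[0.007,0.003,0.02,0,0,0,65],[0.007,0.003,-0.03,0,0,0,65]]'
python3 -m creep '[[0,0,-0.1,0,0,0,85],[0,0,-0.2,0,0,0,85],[0,0,-0.3,0,0,0,85],[0,0,-0.4,0,0,0,85],[0,-0.1,-0.5,0,0,0,85],[0,-0.2,-0.56,0,0,0,85],[0,-0.3,-0.58,0,0,0,85],[0,-0.4,-0.58,0,0,0,85],[0,-0.5,-0.58,0,0,0,85],[0,-0.6,-0.58,0,0,0,85],[0,-0.7,-0.58,0,0,0,85],[0,-0.8,-0.58,0,0,0,85]]'
python3 - <<'E'
from h import *
f=grab_frame("top");np.savez("top3.npz",**f)
cv2.imwrite("pics/t9.png",np.hstack([cv2.resize(f["img"][235:335,450:550],(400,400)),cv2.resize(f["img"][215:415,80:280],(400,400))])[:,:,::-1])
print(sense()["joints"],sense()["tool_pos"])
E
```

```text
clock: 33.15
tool_pos: [0.5341, -0.2893, 0.0063]
eef_rot: [0.981, -0.192, -0.002, -0.0]
force: [-1.0, 0.4, -0.2]
gripper_width: 0.0648
clock: 34.15
tool_pos: [0.6261, -0.066, 0.1828]
eef_rot: [0.981, -0.192, 0.001, 0.0]
force: [0.5, 0.1, -0.2]
gripper_width: 0.0849
[ 0.47272084  0.52636989 -0.59738013  1.63849946  0.32180839  1.07301607
 -0.59278665] [ 0.62792523 -0.05745379  0.1833294 ]
```

View pics/t9.png

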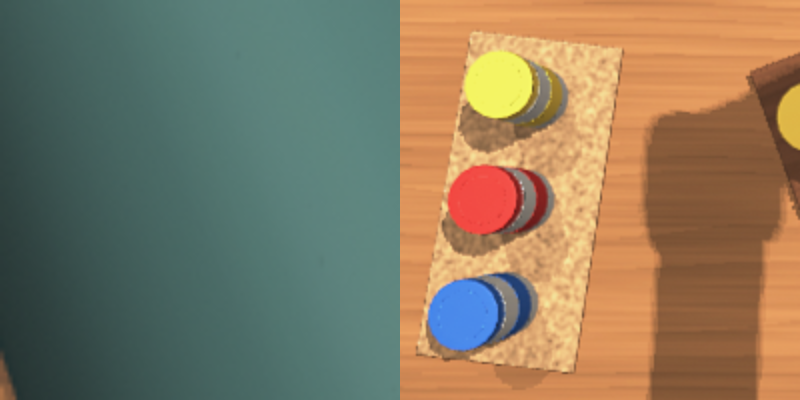

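The mat view shows all three tins upright, with yellow, red and blue lids at (500,84), (482,199) and (464,313). The arm hides the pad. I'll work out the exact tin positions and the next move.

```bash
python3 - <<'E'
from h import *
f=dict(np.load("top3.npz"))
for c,p in dict(yellow=(500,84),red=(482,199),blue=(464,313)).items():
    print(c,unproj(f,np.array([(p[0]-400)/2+80-.25,p[1]/2+215-.25]),.104)[0].round(4))
y=unproj(f,np.array([129.75,256.75]),.104)[0]
print(go([*y,.2],np.radians(20.6)))
E
```

```text
yellow [0.5614 0.3009]
red [0.4753 0.3094]
blue [0.3922 0.3177]
(array([-0.6459, -1.0291, -0.0504]), array([-0.0051, -0.004 , -0.7036]))
```

```bash
python3 -m creep '[[-0.05,-0.08,0,0,0,0,75],[-0.1,-0.16,-0.02,0,0,0,75],[-0.15,-0.24,-0.04,0,0,0,75],[-0.2,-0.32,-0.05,0,0,0,75],[-0.25,-0.4,-0.05,0,0,0,75],[-0.3,-0.48,-0.05,0,0,0,75],[-0.35,-0.56,-0.05,0,0,0,75],[-0.4,-0.65,-0.05,0,0,0,75]]'
python3 -m creep '[[-0.05,-0.08,0,0,0,-0.1,75],[-0.1,-0.16,0,0,0,-0.2,75],[-0.15,-0.24,0,0,0,-0.3,75],[-0.2,-0.32,0,0,0,-0.4,75],[-0.246,-0.379,0,0,0,-0.5,75],[-0.246,-0.379,0,0,0,-0.6,75],[-0.246,-0.379,0,0,0,-0.7,75],[-0.246,-0.379,0,0,0,-0.7,75],[-0.246,-0.379,0,0,0,-0.7,75]]'
python3 - <<'E'
from h import *
f=grab_frame("top");np.savez("top4.npz",**f); s=sense()
print(s["tool_pos"],s["gripper_width"],go([.5615,.3009,.053],np.radians(20.6)))
h,sa,v=cv2.split(cv2.cvtColor(f["img"],cv2.COLOR_RGB2HSV))
m=((h>18)&(h<32)&(sa>120)&(v>120)).astype(np.uint8)
b=blob(m,(475,255,530,312)); rc=cv2.minAreaRect(b); w=unproj(f,cv2.boxPoints(rc),.044); print("block",rc,w.mean(0),np.degrees(np.arctan2(*(w[1]-w[0])[::-1]))%90)
E
```

```text
clock: 34.87
tool_pos: [0.5875, 0.1589, 0.1976]
eef_rot: [0.981, -0.192, 0.001, 0.0]
force: [0.1, -0.2, -0.1]
gripper_width: 0.0751
clock: 35.62
tool_pos: [0.5624, 0.2912, 0.1969]
eef_rot: [0.985, 0.171, 0.0, -0.0]
force: [0.5, 0.0, 0.3]
gripper_width: 0.075
[0.56248086 0.29090401 0.19677474] 0.07556116103877229 (array([ 0.0078, -0.0326,  0.4792]), array([ 0.0003, -0.0007, -0.0151]))
block ((506.3620910644531, 280.3448181152344), (27.66860580444336, 26.368738174438477), 21.801410675048828) [ 0.53609401 -0.28863997] 66.68352773958124
```

The block measures 2 mm and 1° from the pad's centre and square. Now the yellow tin goes back.

```bash
python3 -m creep '[[0.007,-0.032,0.05,0,0,-0.015,75],[0.007,-0.032,0.12,0,0,-0.015,75],[0.007,-0.032,0.22,0,0,-0.015,75],[0.007,-0.032,0.32,0,0,-0.015,75],[0.007,-0.032,0.41,0,0,-0.015,75],[0.007,-0.032,0.46,0,0,-0.015,75],[0.007,-0.032,0.479,0,0,-0.015,75],[0.007,-0.032,0.479,0,0,-0.015,75],[0.007,-0.032,0.479,0,0,-0.015,46],[0.007,-0.032,0.479,0,0,-0.015,46],[0.007,-0.032,0.479,0,0,-0.015,46],[0.007,-0.032,0.479,0,0,-0.015,46]]' 40
python3 -m creep '[[0,0,0,0,0,0,46],[0,0,0,0,0,0,46],[0,0,0,0,0,0,46]]'
python3 -m creep '[[0,0,-0.03,0,0,0,46],[0,0,-0.1,0,0,0,46],[0,0,-0.18,0,0,0,46],[0,0,-0.27,0,0,0,46],[0,0,-0.36,0,0,0,46],[0,0,-0.44,0,0,0,46],[0,0,-0.49,0,0,0,46],[0,0,-0.5,0,0,0,46],[0,0,-0.5,0,0,0,46]]'
python3 - <<'E'
from h import *
s=sense();print(s["gripper_width"],go([.547,.0705,.2],np.radians(20.6)))
E
```

```text
clock: 36.67
tool_pos: [0.5618, 0.302, 0.0544]
eef_rot: [0.984, 0.18, 0.001, -0.0]
force: [-1.8, 0.7, 6.2]
gripper_width: 0.0502
clock: 36.92
tool_pos: [0.5618, 0.302, 0.0544]
eef_rot: [0.984, 0.18, 0.001, -0.0]
force: [-1.2, -0.6, 6.5]
gripper_width: 0.0506
clock: 37.67
tool_pos: [0.5613, 0.3012, 0.2035]
eef_rot: [0.984, 0.18, 0.001, -0.0]
force: [-0.2, -0.2, -3.6]
gripper_width: 0.0503
0.05027736070726945 (array([-0.3174,  0.702 ,  0.0111]), array([ 0.0003, -0.002 ,  0.003 ]))
```

```bash
python3 -m creep '[[-0.01,0.03,0,0,0,0,46],[-0.04,0.09,0,0,0,0,46],[-0.08,0.17,0,0,0,0,46],[-0.12,0.26,0,0,0,0,46],[-0.16,0.35,0,0,0,0,46],[-0.2,0.44,0,0,0,0,46],[-0.24,0.53,0,0,0,0,46],[-0.28,0.61,0,0,0,0,46],[-0.3,0.67,0,0,0,0,46],[-0.317,0.702,0,0,0,0,46],[-0.317,0.702,0,0,0,0,46],[-0.317,0.702,0,0,0,0,46]]'
python3 -m creep '[[0,0,0.03,0,0,0,46],[0,0,0.09,0,0,0,46],[0,0,0.16,0,0,0,46],[0,0,0.23,0,0,0,46],[0,0,0.3,0,0,0,46],[0,0,0.36,0,0,0,46],[0,0,0.4,0,0,0,46],[0,0,0.42,0,0,0,46],[0,0,0.42,0,0,0,46],[0,0,0.42,0,0,0,46]]'
python3 - <<'E'
from h import *
s=sense();print(s["gripper_width"],go([.547,.0705,.0647],np.radians(20.6)))
E
```

```text
clock: 38.67
tool_pos: [0.5462, 0.0705, 0.2016]
eef_rot: [0.984, 0.18, -0.001, -0.0]
force: [0.3, 0.7, -2.8]
gripper_width: 0.0505
clock: 39.5
tool_pos: [0.547, 0.0715, 0.0766]
eef_rot: [0.983, 0.181, 0.0, -0.0]
force: [1.4, 0.0, -1.2]
gripper_width: 0.0501
0.05005616109240823 (array([-0.0013,  0.003 ,  0.0395]), array([-0.0003, -0.0006,  0.0044]))
```

```bash
python3 -m creep '[[-0.001,0.003,0.01,0,0,0,46],[-0.001,0.003,0.025,0,0,0,46],[-0.001,0.003,0.035,0,0,0,46],[-0.001,0.003,0.04,0,0,0,46],[-0.001,0.003,0.04,0,0,0,46],[-0.001,0.003,0.04,0,0,0,60],[-0.001,0.003,0.04,0,0,0,75],[-0.001,0.003,0.04,0,0,0,75],[-0.001,0.003,0.04,0,0,0,75],[-0.001,0.003,0.03,0,0,0,75],[-0.001,0.003,0,0,0,0,75],[-0.001,0.003,-0.06,0,0,0,75]]'
python3 -m creep '[[0,0,-0.1,0,0,0,75],[0,0,-0.2,0,0,0,75],[0,0,-0.3,0,0,0,75],[0,0,-0.36,0,0,0,75],[0.01,-0.1,-0.38,0,0,0,75],[0.02,-0.2,-0.38,0,0,0,75],[0.02,-0.3,-0.38,0,0,0,75],[0.03,-0.4,-0.38,0,0,0,75],[0.04,-0.5,-0.38,0,0,0,75],[0.05,-0.6,-0.38,0,0,0,75],[0.05,-0.7,-0.38,0,0,0,75],[0.057,-0.83,-0.38,0,0,0,75]]'
python3 -m creep '[[0,0,0,0,0,0,75],[0,0,0,0,0,0,75]]'
python3 - <<'E'
from h import *
s=sense();print(go([.4753,.3094,.053],np.radians(20.6)))
E
```

```text
clock: 40.5
tool_pos: [0.5455, 0.0693, 0.0936]
eef_rot: [0.984, 0.181, -0.002, -0.0]
force: [-0.6, 0.4, -0.1]
gripper_width: 0.0754
clock: 41.5
tool_pos: [0.4747, 0.3082, 0.2089]
eef_rot: [0.984, 0.179, 0.0, 0.001]
force: [1.7, 0.4, -0.2]
gripper_width: 0.0752
clock: 41.67
tool_pos: [0.4726, 0.3115, 0.2093]
eef_rot: [0.983, 0.183, 0.0, -0.001]
force: [-0.1, 0.0, -0.2]
gripper_width: 0.0753
(array([0.0053, 0.0103, 0.521 ]), array([-0.0012, -0.0009,  0.0091]))
```

```bash
python3 -m creep '[[0.005,0.01,0.05,0,0,0,75],[0.005,0.01,0.14,0,0,0,75],[0.005,0.01,0.24,0,0,0,75],[0.005,0.01,0.34,0,0,0,75],[0.005,0.01,0.44,0,0,0,75],[0.005,0.01,0.5,0,0,0,75],[0.005,0.01,0.521,0,0,0,75],[0.005,0.01,0.521,0,0,0,75],[0.005,0.01,0.521,0,0,0,46],[0.005,0.01,0.521,0,0,0,46],[0.005,0.01,0.521,0,0,0,46],[0.005,0.01,0.521,0,0,0,46]]' 40
python3 -m creep '[[0,0,0,0,0,0,46],[0,0,0,0,0,0,46],[0,0,0,0,0,0,46]]'
python3 -m creep '[[0,0,-0.03,0,0,0,46],[0,0,-0.1,0,0,0,46],[0,0,-0.18,0,0,0,46],[0,0,-0.27,0,0,0,46],[0,0,-0.36,0,0,0,46],[0,0,-0.44,0,0,0,46],[0,0,-0.51,0,0,0,46],[0,0,-0.55,0,0,0,46],[0,0,-0.55,0,0,0,46]]'
python3 - <<'E'
from h import *
s=sense();print(s["gripper_width"],go([.589,-.0381,.215],np.radians(20.6)))
E
```

```text
clock: 42.67
tool_pos: [0.4778, 0.3068, 0.0539]
eef_rot: [0.984, 0.18, 0.001, -0.0]
force: [-1.5, -1.4, 6.0]
gripper_width: 0.0503
clock: 42.92
tool_pos: [0.4777, 0.3068, 0.0539]
eef_rot: [0.984, 0.18, 0.001, -0.0]
force: [-1.7, -0.5, 7.4]
gripper_width: 0.0505
clock: 43.67
tool_pos: [0.478, 0.3072, 0.22]
eef_rot: [0.984, 0.18, 0.003, -0.001]
force: [1.0, 0.7, -2.1]
gripper_width: 0.0502
0.05016352257001667 (array([-0.0627,  1.2072,  0.016 ]), array([-0.0004, -0.005 ,  0.0032]))
```

```bash
python3 -m creep '[[0,0.03,0,0,0,0,46],[-0.01,0.09,0,0,0,0,46],[-0.01,0.17,0,0,0,0,46],[-0.02,0.26,0,0,0,0,46],[-0.02,0.35,0,0,0,0,46],[-0.03,0.44,0,0,0,0,46],[-0.03,0.53,0,0,0,0,46],[-0.03,0.62,0,0,0,0,46],[-0.04,0.71,0,0,0,0,46],[-0.04,0.78,0,0,0,0,46],[-0.05,0.83,0,0,0,0,46],[-0.05,0.86,0,0,0,0,46]]'
python3 -m creep '[[0,0.07,0,0,0,0,46],[0,0.14,0,0,0,0,46],[-0.01,0.22,0,0,0,0,46],[-0.01,0.29,0,0,0,0,46],[-0.012,0.33,0,0,0,0,46],[-0.012,0.352,0,0,0,0,46],[-0.012,0.352,0.03,0,0,0,46],[-0.012,0.352,0.1,0,0,0,46],[-0.012,0.352,0.18,0,0,0,46],[-0.012,0.352,0.26,0,0,0,46],[-0.012,0.352,0.33,0,0,0,46],[-0.012,0.352,0.36,0,0,0,46]]'
python3 -m creep '[[0,0,0.03,0,0,0,46],[0,0,0.08,0,0,0,46],[0,0,0.11,0,0,0,46],[0,0,0.11,0,0,0,46],[0,0,0.11,0,0,0,46]]'
python3 - <<'E'
from h import *
s=sense();print(s["gripper_width"],go([.5897,-.0398,.0643],np.radians(20.6)))
E
```

```text
clock: 44.67
tool_pos: [0.5536, 0.0556, 0.2147]
eef_rot: [0.984, 0.179, -0.002, 0.0]
force: [-0.6, 0.6, -3.0]
gripper_width: 0.0501
clock: 45.67
tool_pos: [0.5857, -0.0384, 0.1054]
eef_rot: [0.983, 0.182, -0.003, -0.001]
force: [-1.0, -0.6, -2.9]
gripper_width: 0.05
clock: 46.08
tool_pos: [0.5885, -0.0402, 0.0758]
eef_rot: [0.984, 0.181, -0.0, -0.0]
force: [0.4, -0.6, -2.7]
gripper_width: 0.0499
0.04992929742331787 (array([0.0042, 0.0002, 0.0383]), array([-0.0003,  0.0003,  0.0034]))
```

```bash
python3 -m creep '[[0.004,0,0.01,0,0,0,46],[0.004,0,0.025,0,0,0,46],[0.004,0,0.034,0,0,0,46],[0.004,0,0.039,0,0,0,46],[0.004,0,0.039,0,0,0,46],[0.004,0,0.039,0,0,0,60],[0.004,0,0.039,0,0,0,75],[0.004,0,0.039,0,0,0,75],[0.004,0,0.039,0,0,0,75],[0.004,0,0.03,0,0,0,75],[0.004,0,0,0,0,0,75],[0.004,0,-0.06,0,0,0,75]]'
python3 -m creep '[[0,0,-0.1,0,0,0,75],[0,0,-0.2,0,0,0,75],[0,0,-0.3,0,0,0,75],[0,0,-0.36,0,0,0,75],[-0.01,-0.1,-0.38,0,0,0,75],[-0.02,-0.2,-0.38,0,0,0,75],[-0.03,-0.3,-0.38,0,0,0,75],[-0.05,-0.4,-0.38,0,0,0,75],[-0.06,-0.5,-0.38,0,0,0,75],[-0.08,-0.6,-0.38,0,0,0,75],[-0.09,-0.7,-0.38,0,0,0,75],[-0.1,-0.8,-0.38,0,0,0,75]]'
python3 -m creep '[[-0.01,-0.1,0,0,0,0,75],[-0.03,-0.2,0,0,0,0,75],[-0.05,-0.3,0,0,0,0,75],[-0.06,-0.4,0,0,0,0,75],[-0.08,-0.5,0,0,0,0,75],[-0.1,-0.55,0,0,0,0,75],[-0.1,-0.55,0,0,0,0,75],[-0.1,-0.55,0,0,0,0,75],[-0.1,-0.55,0,0,0,0,75]]'
python3 - <<'E'
from h import *
s=sense();print(s["tool_pos"],go([.3915,.3185,.053],np.radians(20.6)))
E
```

```text
clock: 47.08
tool_pos: [0.5883, -0.04, 0.0932]
eef_rot: [0.984, 0.181, -0.002, -0.0]
force: [-0.1, 0.1, 0.4]
gripper_width: 0.0748
clock: 48.08
tool_pos: [0.4756, 0.175, 0.2089]
eef_rot: [0.984, 0.181, 0.001, 0.0]
force: [0.0, 0.3, 0.3]
gripper_width: 0.0746
clock: 48.83
tool_pos: [0.3906, 0.3165, 0.2082]
eef_rot: [0.984, 0.18, 0.0, 0.0]
force: [-0.3, -0.4, -0.3]
gripper_width: 0.0746
[0.39057911 0.31653483 0.20824012] (array([ 0.0049, -0.0055,  0.5175]), array([ 0.0009, -0.0005,  0.0023]))
```

```bash
python3 -m creep '[[0.005,-0.005,0.05,0,0,0,75],[0.005,-0.005,0.14,0,0,0,75],[0.005,-0.005,0.24,0,0,0,75],[0.005,-0.005,0.34,0,0,0,75],[0.005,-0.005,0.44,0,0,0,75],[0.005,-0.005,0.5,0,0,0,75],[0.005,-0.005,0.518,0,0,0,75],[0.005,-0.005,0.518,0,0,0,75],[0.005,-0.005,0.518,0,0,0,46],[0.005,-0.005,0.518,0,0,0,46],[0.005,-0.005,0.518,0,0,0,46],[0.005,-0.005,0.518,0,0,0,46]]' 40
python3 -m creep '[[0,0,0,0,0,0,46],[0,0,0,0,0,0,46],[0,0,0,0,0,0,46]]'
python3 -m creep '[[0,0,-0.03,0,0,0,46],[0,0,-0.1,0,0,0,46],[0,0,-0.18,0,0,0,46],[0,0,-0.27,0,0,0,46],[0,0,-0.36,0,0,0,46],[0,0,-0.44,0,0,0,46],[0,0,-0.51,0,0,0,46],[0,0,-0.55,0,0,0,46],[0,0,-0.55,0,0,0,46]]'
python3 - <<'E'
from h import *
s=sense();print(s["gripper_width"],go([.5136,-.0051,.215],np.radians(20.6)))
f=grab_frame("top")
for c,p in dict(yellow=(283,270),red=(355,241)).items():
    x,y=p; px=f["img"][y,x].astype(int); m=(np.abs(f["img"].astype(int)-px).sum(2)<70).astype(np.uint8)
    e=cv2.fitEllipse(cv2.convexHull(blob(m,(x-26,y-26,x+26,y+26)))); print(c,e[1],unproj(f,e[0],.114))
E
```

```text
clock: 49.83
tool_pos: [0.3916, 0.3199, 0.0543]
eef_rot: [0.984, 0.18, 0.001, -0.0]
force: [-1.9, -0.0, 7.9]
gripper_width: 0.0501
clock: 50.08
tool_pos: [0.3916, 0.32, 0.0543]
eef_rot: [0.984, 0.18, 0.001, -0.0]
force: [-1.2, -1.1, 7.3]
gripper_width: 0.0505
clock: 50.83
tool_pos: [0.3918, 0.3203, 0.2204]
eef_rot: [0.984, 0.18, 0.003, -0.001]
force: [-0.3, 0.0, -1.4]
gripper_width: 0.0502
0.050189571251412296 (array([-0.0053,  1.1583,  0.0174]), array([-0.0004, -0.005 ,  0.003 ]))
yellow (33.58184051513672, 40.471805572509766) [[0.54266954 0.06604537]]
red (33.37882995605469, 39.744598388671875) [[ 0.58252265 -0.03735941]]
```

```bash
python3 -m creep '[[0,0.03,0,0,0,0,46],[0,0.09,0,0,0,0,46],[0,0.17,0,0,0,0,46],[0,0.26,0,0,0,0,46],[0,0.35,0,0,0,0,46],[0,0.44,0,0,0,0,46],[0,0.53,0,0,0,0,46],[0,0.62,0,0,0,0,46],[0,0.71,0,0,0,0,46],[0,0.78,0,0,0,0,46],[0,0.83,0,0,0,0,46],[0,0.86,0,0,0,0,46]]'
python3 -m creep '[[0,0.07,0,0,0,0,46],[0,0.14,0,0,0,0,46],[0,0.2,0,0,0,0,46],[0,0.25,0,0,0,0,46],[-0.005,0.28,0,0,0,0,46],[-0.005,0.298,0,0,0,0,46],[-0.005,0.298,0.03,0,0,0,46],[-0.005,0.298,0.1,0,0,0,46],[-0.005,0.298,0.18,0,0,0,46],[-0.005,0.298,0.26,0,0,0,46],[-0.005,0.298,0.33,0,0,0,46],[-0.005,0.298,0.36,0,0,0,46]]'
python3 -m creep '[[0,0,0.03,0,0,0,46],[0,0,0.08,0,0,0,46],[0,0,0.11,0,0,0,46],[0,0,0.11,0,0,0,46],[0,0,0.11,0,0,0,46]]'
python3 - <<'E'
from h import *
s=sense();print(s["gripper_width"],go([.5136,-.0045,.0645],np.radians(20.6)))
E
```

```text
clock: 51.88
tool_pos: [0.4818, 0.0748, 0.2157]
eef_rot: [0.984, 0.179, -0.002, 0.0]
force: [-0.3, -0.7, -1.5]
gripper_width: 0.05
clock: 52.88
tool_pos: [0.5099, -0.0048, 0.1064]
eef_rot: [0.983, 0.182, -0.002, -0.001]
force: [-1.2, -0.1, -1.9]
gripper_width: 0.0503
clock: 53.3
tool_pos: [0.5127, -0.0056, 0.0767]
eef_rot: [0.984, 0.181, 0.0, -0.0]
force: [-0.0, 0.1, -2.7]
gripper_width: 0.0501
0.05013704118954742 (array([ 0.0041, -0.0023,  0.0408]), array([-0.0002, -0.    ,  0.0038]))
```

```bash
python3 -m creep '[[0.004,-0.002,0.01,0,0,0,46],[0.004,-0.002,0.025,0,0,0,46],[0.004,-0.002,0.036,0,0,0,46],[0.004,-0.002,0.041,0,0,0,46],[0.004,-0.002,0.041,0,0,0,46],[0.004,-0.002,0.041,0,0,0,60],[0.004,-0.002,0.041,0,0,0,75],[0.004,-0.002,0.041,0,0,0,75],[0.004,-0.002,0.041,0,0,0,75],[0.004,-0.002,0.03,0,0,0,75],[0.004,-0.002,0,0,0,0,75],[0.004,-0.002,-0.06,0,0,0,75]]'
python3 -m creep '[[0,0,-0.1,0,0,0,75],[0,0,-0.2,0,0,0,75],[0,0,-0.3,0,0,0,75],[0,0,-0.36,0,0,0,75],[0,-0.1,-0.38,0,0,0,75],[0,-0.2,-0.38,0,0,0,75],[0,-0.3,-0.38,0,0,0,75],[0,-0.4,-0.38,0,0,0,75],[0,-0.5,-0.38,0,0,0,75],[0,-0.6,-0.38,0,0,0,75],[0,-0.7,-0.38,0,0,0,75],[0,-0.8,-0.38,0,0,0,75]]'
python3 -m creep '[[0,-0.1,0,0,0,0,75],[0,-0.2,0,0,0,0,75],[0,-0.25,0,0,0,0,75],[0,-0.25,0,0,0,0,75],[0,-0.25,0,0,0,0,75]]'
python3 - <<'E'
from h import *
f=grab_frame("top");np.savez("top5.npz",**f)
cv2.imwrite("pics/end.png",cv2.resize(f["img"][200:335,240:540],(800,360),interpolation=2)[:,:,::-1])
E
```

```text
clock: 54.3
tool_pos: [0.5122, -0.005, 0.094]
eef_rot: [0.984, 0.181, -0.002, -0.001]
force: [-0.3, -0.2, -0.2]
gripper_width: 0.075
clock: 55.3
tool_pos: [0.4276, 0.2207, 0.2094]
eef_rot: [0.984, 0.181, 0.001, 0.0]
force: [0.4, 0.4, 0.4]
gripper_width: 0.0751
clock: 55.72
tool_pos: [0.4012, 0.2902, 0.2091]
eef_rot: [0.983, 0.182, 0.0, 0.0]
force: [0.3, 0.5, -0.0]
gripper_width: 0.0751
```

View pics/end.png

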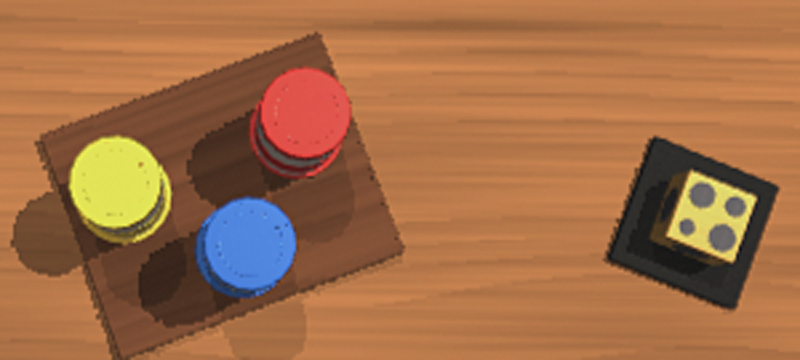

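```bash
python3 - <<'E'
from h import *
f=dict(np.load("top5.npz")); U=lambda p,z: unproj(f,np.array(p)/2.6667+[239.7,199.7],z)
S=dict(yellow=(.547,.0705),red=(.589,-.0381),blue=(.5136,-.0051))
for c,p in dict(yellow=(115,181),red=(305,113),blue=(247,244)).items(): w=U(p,.114)[0]; print(c,w.round(4),(1e3*(w-S[c])).round(1))
B=U([(687,169),(757,184),(737,264),(664,247)],.044);P=U([(655,136),(779,187),(733,311),(606,260)],.008)
a=lambda Q:[round(np.degrees(np.arctan2(*(Q[i]-Q[i-1])[::-1]))%90,1) for i in range(4)]
print(B.mean(0),P.mean(0),a(B),a(P))
E
```

```text
yellow [0.5465 0.0692] [-0.5 -1.3]
red [ 0.586 -0.037] [-3.   1.1]
blue [ 0.5121 -0.0048] [-1.5  0.3]
[ 0.53554205 -0.28871734] [ 0.53352846 -0.28962904] [np.float64(71.9), np.float64(78.4), np.float64(73.9), np.float64(77.4)] [np.float64(67.1), np.float64(67.8), np.float64(67.6), np.float64(68.5)]
```

The tins are within 3 mm of their spots. The block's angle is uncertain from corners picked by eye, so I'll measure it properly.

```bash
python3 - <<'E'
from h import *
f=dict(np.load("top5.npz"))
q=f["img"][250:318,465:535]; cv2.imwrite("pics/b.png",cv2.resize(q,(700,600),interpolation=cv2.INTER_CUBIC)[:,:,::-1])
h,s,v=cv2.split(cv2.cvtColor(f["img"],cv2.COLOR_RGB2HSV))
for t in (150,180,200,215):
    m=((h>15)&(h<35)&(s>90)&(v>t)).astype(np.uint8)
    b=blob(m,(475,255,530,312)); rc=cv2.minAreaRect(b); w=unproj(f,cv2.boxPoints(rc),.044); print(t,rc[1],w.mean(0).round(4),np.degrees(np.arctan2(*(w[1]-w[0])[::-1]))%90)
E
```

```text
150 (27.66860580444336, 26.183042526245117) [ 0.5352 -0.2889] 66.67870371974038
180 (26.668697357177734, 26.56992530822754) [ 0.5354 -0.2887] 68.20670782899282
200 (27.11151885986328, 25.8116512298584) [ 0.5352 -0.2887] 66.67629226491307
215 (26.925823211669922, 25.440261840820312) [ 0.5352 -0.2889] 66.67375748389472
```

View pics/b.png

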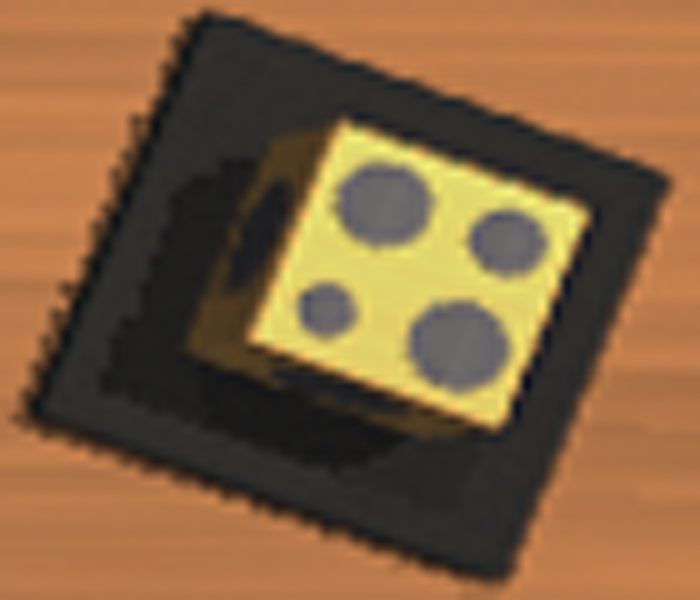

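The crop shows the block's top face, corners about (342,120), (590,210), (500,430) and (250,340), parallel to the pad's edges. I'm handing the job in.

```bash
python3 -c "
from workcell import job_done,sense
print(job_done(),sense()['clock'])"
```

```text
the job is handed in; nothing more can be done
the job is handed in; nothing more can be done
```

The job is done and handed in at about 56 s of the 147 s allowed. `job_done()` gives no verdict, so the figures below are my own last camera checks. All three tins went to the mat, the block then went onto the rubber pad, and each tin went back to its own spot.

| Object | Final check (top camera) | Limit |
|---|---|---|
| Yellow tin | about 1 mm from spot centre, upright | 12 mm |
| Red tin | about 3 mm from spot centre, upright | 12 mm |
| Blue tin | about 2 mm from spot centre, upright | 12 mm |
| Block | about 2 mm from pad centre, about 1° from square | 13 mm, 0.25 rad (14°) |

The gripper was open and clear of everything. I did not move the arm near the file, but I did not measure its position again at the end.

**What failed or disagreed:**
- **Block grasp:** the first two attempts closed on nothing, because the real fingertips sit roughly 30 mm behind the reported TCP. The block was not displaced noticeably. I found the offset from the wrist and scene images and regripped lower in guarded steps.
- **Block angle:** corners picked by eye first suggested it was about 7° from square. The segmented outline and a close crop showed about 1°.
- **Tin positions partway through:** one automatic lid fit was off by 4–7 mm because it included the tins' sides. I used the final picture instead.

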